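Lock the bottle stands on the bioreactor's T-slot rail and load them

TASK

Lock down every bottle stand on the T-slot rail with one T-stud from the rack: drop the stud's head into the slot just beyond the notched end of the foot, slide the stud along into the notch to its place there, and give it a quarter turn so that its bar lies straight across the rail with its collar resting on the foot. Once all the stands are locked, set into each cup the bottle whose cap has the cup's colour. Put a bottle that has no stand away, upright in the green tray, leave spare studs in the rack, and do not shift anything else or knock a bottle over.

Things in the scene. Friction and masses are not known exactly. Their poses are not given: they have to be found in the camera images.
- rail: Fixed aluminium T-slot rail, sizes in mm here and below: 620 long (own y) x 90 x 30 high; origin at the centre of its underside, z up. One T-slot runs its whole length at own x = 0: mouth 21 wide through lips 8 thick, below them a chamber 44 wide and 16 deep (floor 24 below the rail's top), open at the ends.
- rail_left (a point): Point on the slot's centre line at the height of the rail's top, 10 mm in from the rail's +y end (600 mm from rail_right).
- rail_right (a point): The same, 10 mm in from the rail's -y end.
- stand_red: Loose bottle stand with red cup, 0.55 kg, keyed in the slot, may be absent. Steel foot 122 (own x, along the slot, either way round) x 76 x 8; origin: centre of the foot's underside on the rail's top, z up. Cup at x = -23: inner diameter 66, wall 3, rises 38 above the foot, which is its floor. Notch 14 wide on the centre line, open at the +x end: from x = 27 to the foot's end at 61.
- stand_red_seat (a point): Where the stud's axis belongs in the red stand's notch, on the foot's top (own x = 37, z = 8); the shank then has 5 to go to the notch's end. The T-head cannot pass down through the notch: it goes into the slot beyond the foot's +x end (neighbouring feet are at least 38 apart) and passes under the foot.
- stand_yellow: Loose bottle stand with yellow cup, 0.55 kg, keyed in the slot, may be absent. Steel foot 122 (own x, along the slot, either way round) x 76 x 8; origin: centre of the foot's underside on the rail's top, z up. Cup at x = -23: inner diameter 66, wall 3, rises 38 above the foot, which is its floor. Notch 14 wide on the centre line, open at the +x end: from x = 27 to the foot's end at 61.
- stand_yellow_seat (a point): Where the stud's axis belongs in the yellow stand's notch, on the foot's top (own x = 37, z = 8); the shank then has 5 to go to the notch's end. The T-head cannot pass down through the notch: it goes into the slot beyond the foot's +x end (neighbouring feet are at least 38 apart) and passes under the foot.
- stand_blue: Loose bottle stand with blue cup, 0.55 kg, keyed in the slot, may be absent. Steel foot 122 (own x, along the slot, either way round) x 76 x 8; origin: centre of the foot's underside on the rail's top, z up. Cup at x = -23: inner diameter 66, wall 3, rises 38 above the foot, which is its floor. Notch 14 wide on the centre line, open at the +x end: from x = 27 to the foot's end at 61.
- stand_blue_seat (a point): Where the stud's axis belongs in the blue stand's notch, on the foot's top (own x = 37, z = 8); the shank then has 5 to go to the notch's end. The T-head cannot pass down through the notch: it goes into the slot beyond the foot's +x end (neighbouring feet are at least 38 apart) and passes under the foot.
- stud1: Loose T-stud, 0.13 kg, all alike. Origin: centre of the collar's underside, z up. Steel T-head 34 (x) x 17 x 8 (z -28 to -20), shank 10 dia., collar 34 dia. (z 0 to 6), stem 16 dia., orange bar 50 (x) x 14 x 20 (z 52 to 72) parallel to the head. Bar across the slot: head locked under the lips, with 4 play above and below when the collar rests on a foot. It turns freely either way.
- stud2: Loose T-stud, 0.13 kg, all alike. Origin: centre of the collar's underside, z up. Steel T-head 34 (x) x 17 x 8 (z -28 to -20), shank 10 dia., collar 34 dia. (z 0 to 6), stem 16 dia., orange bar 50 (x) x 14 x 20 (z 52 to 72) parallel to the head. Bar across the slot: head locked under the lips, with 4 play above and below when the collar rests on a foot. It turns freely either way.
- stud3: Loose T-stud, 0.13 kg, all alike. Origin: centre of the collar's underside, z up. Steel T-head 34 (x) x 17 x 8 (z -28 to -20), shank 10 dia., collar 34 dia. (z 0 to 6), stem 16 dia., orange bar 50 (x) x 14 x 20 (z 52 to 72) parallel to the head. Bar across the slot: head locked under the lips, with 4 play above and below when the collar rests on a foot. It turns freely either way.
- stud4: Loose T-stud, 0.13 kg, all alike. Origin: centre of the collar's underside, z up. Steel T-head 34 (x) x 17 x 8 (z -28 to -20), shank 10 dia., collar 34 dia. (z 0 to 6), stem 16 dia., orange bar 50 (x) x 14 x 20 (z 52 to 72) parallel to the head. Bar across the slot: head locked under the lips, with 4 play above and below when the collar rests on a foot. It turns freely either way.
- rack: Fixed grey stud rack, 240 long (its own y) x 56 x 40 high, origin at the centre of its underside. Four through holes 22 (x) x 38 (y) in a row along y, 58 apart (y = -87, -29, 29, 87); each stud starts standing in one, its collar on the rack's top and its bar roughly along the rack's y.
- bottle_red: Loose amber bottle with a red screw cap, 0.2 to 0.36 kg, 60 diameter, 112 tall, heavy base; straight to 70, then a shoulder and neck; cap 40 diameter from z = 86 to 112. Origin at the centre of its underside, z up. Stands on the bench; it has 3 of play all round in a cup.
- bottle_yellow: Loose amber bottle with a yellow screw cap, 0.2 to 0.36 kg, 60 diameter, 112 tall, heavy base; straight to 70, then a shoulder and neck; cap 40 diameter from z = 86 to 112. Origin at the centre of its underside, z up. Stands on the bench; it has 3 of play all round in a cup.
- bottle_blue: Loose amber bottle with a blue screw cap, 0.2 to 0.36 kg, 60 diameter, 112 tall, heavy base; straight to 70, then a shoulder and neck; cap 40 diameter from z = 86 to 112. Origin at the centre of its underside, z up. Stands on the bench; it has 3 of play all round in a cup.
- tray: Fixed green store tray, open at the top, 130 x 130 x 40 high, walls and floor 5 thick; origin at the centre of its underside. Room for one bottle.
- beaker: Clear beaker, 80 diameter, 95 tall; a bystander, origin under its centre.
- wash_bottle: White wash bottle with a red spout, 68 diameter, 200 tall; a bystander, origin under its centre.
- timer: White bench timer, 65 x 90 x 22; a bystander, origin under its centre.
- wrench: Steel wrench, 170 long, lying flat; a bystander, origin under its centre.
- marker: White and blue marker pen, 110 long, lying; a bystander, origin under its centre.
- clamp_ring: Steel clamp ring, 64 diameter, 12 high, lying flat; a bystander, origin under its centre.
There are look-alikes about, which are no part of the job. What is shaped like the stud1 but purple or turquoise is not meant.

How it is judged:
On the way, in this order (a step that is already met when the one before it is completed fails the run):
1. every stand on the rail has a stud in its notch, turned across the rail so that it is locked (((horizontal distance between stud1 and stand_red_seat below 0.007 m and z of stud1 in the frame of stand_red between 0.004 and 0.012 m and angle between the x axis of stud1 and the y axis of rail, either way round above 1.3 rad and angle between stud1's own z axis and vertical below 0.12 rad) or (horizontal distance between stud2 and stand_red_seat below 0.007 m and z of stud2 in the frame of stand_red between 0.004 and 0.012 m and angle between the x axis of stud2 and the y axis of rail, either way round above 1.3 rad and angle between stud2's own z axis and vertical below 0.12 rad) or (horizontal distance between stud3 and stand_red_seat below 0.007 m and z of stud3 in the frame of stand_red between 0.004 and 0.012 m and angle between the x axis of stud3 and the y axis of rail, either way round above 1.3 rad and angle between stud3's own z axis and vertical below 0.12 rad) or (horizontal distance between stud4 and stand_red_seat below 0.007 m and z of stud4 in the frame of stand_red between 0.004 and 0.012 m and angle between the x axis of stud4 and the y axis of rail, either way round above 1.3 rad and angle between stud4's own z axis and vertical below 0.12 rad)) and ((horizontal distance between stud1 and stand_yellow_seat below 0.007 m and z of stud1 in the frame of stand_yellow between 0.004 and 0.012 m and angle between the x axis of stud1 and the y axis of rail, either way round above 1.3 rad and angle between stud1's own z axis and vertical below 0.12 rad) or (horizontal distance between stud2 and stand_yellow_seat below 0.007 m and z of stud2 in the frame of stand_yellow between 0.004 and 0.012 m and angle between the x axis of stud2 and the y axis of rail, either way round above 1.3 rad and angle between stud2's own z axis and vertical below 0.12 rad) or (horizontal distance between stud3 and stand_yellow_seat below 0.007 m and z of stud3 in the frame of stand_yellow between 0.004 and 0.012 m and angle between the x axis of stud3 and the y axis of rail, either way round above 1.3 rad and angle between stud3's own z axis and vertical below 0.12 rad) or (horizontal distance between stud4 and stand_yellow_seat below 0.007 m and z of stud4 in the frame of stand_yellow between 0.004 and 0.012 m and angle between the x axis of stud4 and the y axis of rail, either way round above 1.3 rad and angle between stud4's own z axis and vertical below 0.12 rad)) and ((horizontal distance between stud1 and stand_blue_seat below 0.007 m and z of stud1 in the frame of stand_blue between 0.004 and 0.012 m and angle between the x axis of stud1 and the y axis of rail, either way round above 1.3 rad and angle between stud1's own z axis and vertical below 0.12 rad) or (horizontal distance between stud2 and stand_blue_seat below 0.007 m and z of stud2 in the frame of stand_blue between 0.004 and 0.012 m and angle between the x axis of stud2 and the y axis of rail, either way round above 1.3 rad and angle between stud2's own z axis and vertical below 0.12 rad) or (horizontal distance between stud3 and stand_blue_seat below 0.007 m and z of stud3 in the frame of stand_blue between 0.004 and 0.012 m and angle between the x axis of stud3 and the y axis of rail, either way round above 1.3 rad and angle between stud3's own z axis and vertical below 0.12 rad) or (horizontal distance between stud4 and stand_blue_seat below 0.007 m and z of stud4 in the frame of stand_blue between 0.004 and 0.012 m and angle between the x axis of stud4 and the y axis of rail, either way round above 1.3 rad and angle between stud4's own z axis and vertical below 0.12 rad))), for 0.3 s.
2. the bottle of each stand's colour stands in its cup (x of bottle_red in the frame of stand_red between -0.031 and -0.015 m and y of bottle_red in the frame of stand_red between -0.008 and 0.008 m and z of bottle_red in the frame of stand_red between 0.003 and 0.013 m and x of bottle_yellow in the frame of stand_yellow between -0.031 and -0.015 m and y of bottle_yellow in the frame of stand_yellow between -0.008 and 0.008 m and z of bottle_yellow in the frame of stand_yellow between 0.003 and 0.013 m and x of bottle_blue in the frame of stand_blue between -0.031 and -0.015 m and y of bottle_blue in the frame of stand_blue between -0.008 and 0.008 m and z of bottle_blue in the frame of stand_blue between 0.003 and 0.013 m), for 0.2 s.
At the end, for the whole second after the job is handed in: Each stand present is flat on the rail with an upright stud within 7 mm of its seat, collar on the foot, bar within 15 degrees of square to the slot; its colour's bottle stands in its cup, within 8 mm of centre. Other studs are in the rack; a bottle with no stand stands in the green tray (all of step 1 and all of step 2 and z of stand_red in the frame of rail between 0.026 and 0.034 m and z of stand_yellow in the frame of rail between 0.026 and 0.034 m and z of stand_blue in the frame of rail between 0.026 and 0.034 m and angle between each of bottle_red, bottle_yellow, bottle_blue's own z axis and vertical below 0.12 rad and linear speed of each of bottle_red, bottle_yellow, bottle_blue below 0.02 m/s and ((x of bottle_red in the frame of tray between -0.045 and 0.045 m and y of bottle_red in the frame of tray between -0.045 and 0.045 m and z of bottle_red in the frame of tray between 0.001 and 0.01 m) or (x of bottle_red in the frame of stand_red between -0.031 and -0.015 m and y of bottle_red in the frame of stand_red between -0.008 and 0.008 m and z of bottle_red in the frame of stand_red between 0.003 and 0.013 m)) and ((x of bottle_yellow in the frame of tray between -0.045 and 0.045 m and y of bottle_yellow in the frame of tray between -0.045 and 0.045 m and z of bottle_yellow in the frame of tray between 0.001 and 0.01 m) or (x of bottle_yellow in the frame of stand_yellow between -0.031 and -0.015 m and y of bottle_yellow in the frame of stand_yellow between -0.008 and 0.008 m and z of bottle_yellow in the frame of stand_yellow between 0.003 and 0.013 m)) and ((x of bottle_blue in the frame of tray between -0.045 and 0.045 m and y of bottle_blue in the frame of tray between -0.045 and 0.045 m and z of bottle_blue in the frame of tray between 0.001 and 0.01 m) or (x of bottle_blue in the frame of stand_blue between -0.031 and -0.015 m and y of bottle_blue in the frame of stand_blue between -0.008 and 0.008 m and z of bottle_blue in the frame of stand_blue between 0.003 and 0.013 m)) and ((z of stud1 in the frame of rack between 0.034 and 0.046 m and y of stud1 in the frame of rack between -0.12 and 0.12 m and x of stud1 in the frame of rack between -0.02 and 0.02 m) or (horizontal distance between stud1 and stand_red_seat below 0.007 m and z of stud1 in the frame of stand_red between 0.004 and 0.012 m and angle between the x axis of stud1 and the y axis of rail, either way round above 1.3 rad and angle between stud1's own z axis and vertical below 0.12 rad) or (horizontal distance between stud1 and stand_yellow_seat below 0.007 m and z of stud1 in the frame of stand_yellow between 0.004 and 0.012 m and angle between the x axis of stud1 and the y axis of rail, either way round above 1.3 rad and angle between stud1's own z axis and vertical below 0.12 rad) or (horizontal distance between stud1 and stand_blue_seat below 0.007 m and z of stud1 in the frame of stand_blue between 0.004 and 0.012 m and angle between the x axis of stud1 and the y axis of rail, either way round above 1.3 rad and angle between stud1's own z axis and vertical below 0.12 rad)) and ((z of stud2 in the frame of rack between 0.034 and 0.046 m and y of stud2 in the frame of rack between -0.12 and 0.12 m and x of stud2 in the frame of rack between -0.02 and 0.02 m) or (horizontal distance between stud2 and stand_red_seat below 0.007 m and z of stud2 in the frame of stand_red between 0.004 and 0.012 m and angle between the x axis of stud2 and the y axis of rail, either way round above 1.3 rad and angle between stud2's own z axis and vertical below 0.12 rad) or (horizontal distance between stud2 and stand_yellow_seat below 0.007 m and z of stud2 in the frame of stand_yellow between 0.004 and 0.012 m and angle between the x axis of stud2 and the y axis of rail, either way round above 1.3 rad and angle between stud2's own z axis and vertical below 0.12 rad) or (horizontal distance between stud2 and stand_blue_seat below 0.007 m and z of stud2 in the frame of stand_blue between 0.004 and 0.012 m and angle between the x axis of stud2 and the y axis of rail, either way round above 1.3 rad and angle between stud2's own z axis and vertical below 0.12 rad)) and ((z of stud3 in the frame of rack between 0.034 and 0.046 m and y of stud3 in the frame of rack between -0.12 and 0.12 m and x of stud3 in the frame of rack between -0.02 and 0.02 m) or (horizontal distance between stud3 and stand_red_seat below 0.007 m and z of stud3 in the frame of stand_red between 0.004 and 0.012 m and angle between the x axis of stud3 and the y axis of rail, either way round above 1.3 rad and angle between stud3's own z axis and vertical below 0.12 rad) or (horizontal distance between stud3 and stand_yellow_seat below 0.007 m and z of stud3 in the frame of stand_yellow between 0.004 and 0.012 m and angle between the x axis of stud3 and the y axis of rail, either way round above 1.3 rad and angle between stud3's own z axis and vertical below 0.12 rad) or (horizontal distance between stud3 and stand_blue_seat below 0.007 m and z of stud3 in the frame of stand_blue between 0.004 and 0.012 m and angle between the x axis of stud3 and the y axis of rail, either way round above 1.3 rad and angle between stud3's own z axis and vertical below 0.12 rad)) and ((z of stud4 in the frame of rack between 0.034 and 0.046 m and y of stud4 in the frame of rack between -0.12 and 0.12 m and x of stud4 in the frame of rack between -0.02 and 0.02 m) or (horizontal distance between stud4 and stand_red_seat below 0.007 m and z of stud4 in the frame of stand_red between 0.004 and 0.012 m and angle between the x axis of stud4 and the y axis of rail, either way round above 1.3 rad and angle between stud4's own z axis and vertical below 0.12 rad) or (horizontal distance between stud4 and stand_yellow_seat below 0.007 m and z of stud4 in the frame of stand_yellow between 0.004 and 0.012 m and angle between the x axis of stud4 and the y axis of rail, either way round above 1.3 rad and angle between stud4's own z axis and vertical below 0.12 rad) or (horizontal distance between stud4 and stand_blue_seat below 0.007 m and z of stud4 in the frame of stand_blue between 0.004 and 0.012 m and angle between the x axis of stud4 and the y axis of rail, either way round above 1.3 rad and angle between stud4's own z axis and vertical below 0.12 rad))); the robot touches nothing.
It fails at once if another thing on the bench was shifted by more than 4 cm (distance of any of beaker, wash_bottle, timer, wrench, marker, clamp_ring from where it was at the start of the episode above 0.04 m).
It fails at once if a bottle was tipped over (angle between any of bottle_red, bottle_yellow, bottle_blue's own z axis and vertical above 0.8 rad).
It fails at once if a stand was lifted off the rail (z of any of stand_red, stand_yellow, stand_blue in the frame of rail above 0.045 m).
Of stand_red, stand_yellow, stand_blue only 2 to 3 are there at a start; the rules pass over those that are not, and their reading is None.
At some moment in a run one of bottle_red, bottle_yellow, bottle_blue may be knocked a few centimetres aside while the robot is not near it.
It also fails if it takes over 210 s, if anything falls off the work surface, if the arm or the gripper's body presses on something with over 40 N, if the wrist force passes 120 N, or if a joint passes its speed limit or range.

ROBOT

A 6-joint arm with a two-finger parallel gripper is mounted at the origin on the work surface. World frame = base frame: x ahead of the robot, y to its left, z up, the work surface at z = 0. Lengths are in m, angles in rad, forces in N, time in s.
With the tool pointing down it reaches from about 0.275 to 0.825 m from the base axis. Payload 5.2 kg.
Tool frame: the origin (TCP) lies between the finger pads; the fingertips stand 11 mm ahead of it and the grasp point (between the pads) lies 8 mm behind it; z points along the fingers, y is the line along which they close (so a half turn about z gives the same grasp; the last joint's range is limited). The gripper opens to 93 mm and grips with 3 to 60 N. Pads are 15 mm wide; open, the fingers measure 128 mm over their backs; the gripper's body (75 mm by 188 mm) begins 65 mm behind the grasp point.
Start: joints at [-1.5, 0.259, 1.535, -0, 1.348, -0.203], TCP at [0.149, -0.53, 0.206] pointing down, gripper open.
Joint ranges: [-3.14, 3.14], [-0.91, 2.08], [0.19, 2.58], [-1.22, 4.36], [0.22, 2.71], [-3.12, 3.12]. Speed limits (rad/s): [2.57, 2.57, 3.14, 3.14, 3.14, 3.14].

INTERFACE

Orientations are given as a unit quaternion [x, y, z, w].
In Python, from station import robot gives the robot as it stands.
- The arm moves only by the shell command python3 -m creep 'ROWS'. ROWS is JSON, a list of rows, each a list of 3 entries, a list of its own where there are three numbers: the shift along the tool's x, y, z in m, then the turn about the tool's z in degrees, then the gripper command: -1 is fully open, 1 is shut, values between are in proportion. In form: [[[dx, dy, dz], spin, jaw], ...]. A call has 1 to 20 rows; each row shifts and turns the commanded pose from where the row before left it, along the tool's axes as they then stand; what a row does not reach is not made up. A row lasts 1/12 s, in which the tool goes at most 41.7 mm and 7.16 degrees, less where a joint would pass 70% of its speed; a pose out of reach is approached as far as the arm can. A call with a gripper value outside its range is refused whole. The fingers move at their own pace and stop on an object; the grip force is fixed at half the most. Time passes only in rows, so rows that do not move let the fingers close. It gives the time, the measured TCP pose, the force, the opening and the grip force at its end, in the units of the state.
- robot.sense(): the state, without advancing time (a new reading comes with each control period).
- robot.snapshot(name): name is "scene" or "top" or "wrist"; returns a dict with "image" (400x640x3 uint8, blue, green, red), "fx", "fy", "cx", "cy" (pixels), "cam_to_world" (4x4, takes a point from camera to world coordinates). Camera axes: x right, y up, looking along -z (the intrinsics and any distortion apply to the point x, -y, -z); pixel columns grow to the right and rows downward; lengths in m; the calibration is good to about 2 mm. A picture is of the moment at which its call begins. There is no depth.
- robot.finish_job(): hands the job in; it is judged then, once.
The state is a dict: "t": time; "q": joint angles; "joint_vel": joint speeds; "joint_torque": joint torques, N m; "eef_pos": TCP position; "orientation": TCP orientation; "contact_force": force on the tool from outside, world axes, zero at the start; "moment": the same for the moment, N m; "opening": finger opening in m; "finger_force": force on a finger pad.
Only numpy, scipy, OpenCV 4.12 (cv2) and the standard library are available. Lean on these libraries where they do the work, as an engineer would, in place of code of your own. Each camera call takes 0.05 s, during which the arm holds its last target. There are 200 camera calls.

## Working session

There is one attempt and no reset: what is moved stays moved. The work goes in short steps, Python scripts to look and compute and a shell command to move; the robot and the scene stay as the last step left them, time stands still between calls to the robot, and variables do not carry over. Pictures are saved under pics/ and viewed, at most 14 in all, crops included, and the job is handed in when it is done.

```bash
ls; mkdir -p pics
python3 - <<'E'
from station import robot
import cv2
s=robot.sense(); print({k:s[k] for k in ('t','eef_pos','orientation','opening')})
for n in ('scene','top'):
    d=robot.snapshot(n); cv2.imwrite(f'pics/{n}0.png',d['image']); print(n,d['fx'],d['fy'],d['cx'],d['cy'],d['cam_to_world'],[k for k in d])
E
```

```text
pics
{'t': 0.0, 'eef_pos': array([ 0.14868356, -0.52893301,  0.20472689]), 'orientation': array([ 9.90644296e-01,  1.36466415e-01,  5.32574514e-05, -8.90465546e-04]), 'opening': 0.09295643344946442}
scene 433.81359543115843 433.81359543115843 324.8832325389148 200.25620312379993 [[-0.33676533 -0.58823367  0.73523483  1.51004653]
 [ 0.94152056 -0.20098297  0.27045309  0.3734439 ]
 [-0.01131993  0.78331794  0.6215182   0.90045333]
 [ 0.          0.          0.          1.        ]] ['image', 'fx', 'fy', 'cx', 'cy', 'cam_to_world']
top 488.51698438476257 488.51698438476257 311.0458974491103 202.10895000431017 [[-0.00792455  0.98121192 -0.19277024  0.2648884 ]
 [-0.99980078 -0.01130622 -0.01644875  0.00262574]
 [-0.01831921  0.19260148  0.98110605  1.53560457]
 [ 0.          0.          0.          1.        ]] ['image', 'fx', 'fy', 'cx', 'cy', 'cam_to_world']
```

View pics/top0.png

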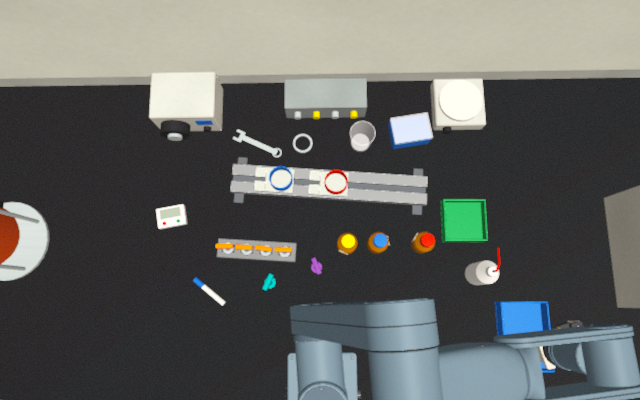

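View pics/scene0.png

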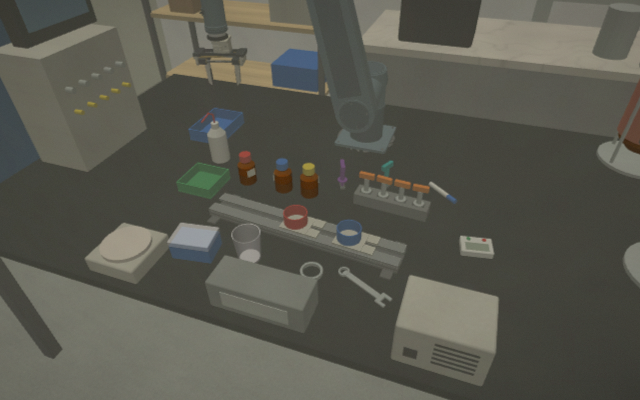

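The top view shows two stands: blue with its cup at (280,178) and red at (335,182). Both notched ends face left, which is world +y. The four orange studs are in the rack at (225–285, 248), the bottles at (347,242), (378,242) and (424,241), and the tray at (464,220). There is no yellow stand, so the yellow bottle goes in the tray.

```bash
cat > h.py <<'E'
from station import robot
import cv2, numpy as np
def snap(n,save=None):
    d=robot.snapshot(n)
    if save: cv2.imwrite(f'pics/{save}.png',d['image'])
    return d
def ray(d,u,v):
    M=np.array(d['cam_to_world']); r=M[:3,:3]@np.array([(u-d['cx'])/d['fx'],-(v-d['cy'])/d['fy'],-1]); return M[:3,3],r/np.linalg.norm(r)
def plane(d,u,v,z):
    o,r=ray(d,u,v); return o+r*(z-o[2])/r[2]
def tri(da,a,db,b):
    o1,r1=ray(da,*a);o2,r2=ray(db,*b)
    s=np.linalg.lstsq(np.c_[r1,-r2],o2-o1,rcond=None)[0]; p,q=o1+s[0]*r1,o2+s[1]*r2
    return (p+q)/2,np.linalg.norm(p-q)
def mask(d,lo,hi):
    h=cv2.cvtColor(d['image'],cv2.COLOR_BGR2HSV)
    return cv2.inRange(h,np.array(lo),np.array(hi))
def blobs(m,amin=15):
    n,l,s,c=cv2.connectedComponentsWithStats(m)
    return [(c[i].round(1).tolist(),s[i].tolist()) for i in range(1,n) if s[i][4]>=amin]
C={'orange':((8,150,140),(20,255,255)),'yellow':((24,150,120),(34,255,255)),'blue':((100,120,60),(125,255,255)),'red':((0,160,90),(5,255,255)),'red2':((174,140,90),(180,255,255)),'green':((50,120,50),(75,255,255))}
E
python3 - <<'E'
from h import *
for n in('top','scene'):
    d=snap(n); print(n)
    for k,v in C.items(): print(k,[(c,s[:5]) for c,s in blobs(mask(d,*v))])
    im=d['image']
    c=im[140:270,200:500] if n=='top' else im[140:270,200:500]
    cv2.imwrite(f'pics/{n}z.png',cv2.resize(c,None,fx=2.6,fy=2.6,interpolation=cv2.INTER_CUBIC))
E
```

```text
top
orange [([7.7, 239.4], [0, 218, 19, 45, 436]), ([375.8, 245.1], [369, 233, 19, 20, 124]), ([422.1, 243.5], [415, 232, 20, 20, 167]), ([346.1, 245.4], [338, 234, 20, 20, 125]), ([222.9, 245.7], [215, 243, 18, 6, 77]), ([243.2, 246.7], [235, 245, 18, 5, 66]), ([262.3, 247.6], [255, 245, 17, 6, 57]), ([282.0, 249.1], [275, 247, 17, 5, 56])]
yellow [([316.0, 114.6], [313, 111, 7, 8, 54]), ([353.3, 114.4], [350, 110, 8, 9, 59]), ([347.6, 240.8], [341, 234, 14, 15, 162])]
blue [([203.0, 122.2], [195, 121, 17, 4, 54]), ([404.9, 141.3], [388, 123, 43, 26, 220]), ([278.2, 169.1], [270, 165, 20, 15, 74]), ([283.7, 186.6], [273, 179, 19, 11, 44]), ([379.8, 240.1], [374, 234, 13, 13, 139]), ([197.7, 281.8], [192, 277, 13, 11, 77]), ([521.4, 316.6], [494, 301, 57, 35, 1748]), ([546.0, 368.9], [541, 362, 14, 11, 70])]
red [([336.6, 172.2], [325, 169, 22, 11, 63]), ([334.2, 191.1], [326, 187, 19, 7, 30]), ([427.2, 239.6], [420, 233, 16, 14, 150]), ([498.3, 258.1], [496, 247, 5, 24, 66])]
red2 []
green [([463.5, 220.0], [440, 198, 48, 45, 2013])]
scene
orange [([366.7, 173.2], [360, 172, 14, 4, 24]), ([384.6, 177.5], [378, 175, 14, 6, 27]), ([402.3, 181.6], [396, 180, 14, 4, 28]), ([421.2, 186.0], [414, 184, 15, 5, 29])]
yellow []
blue []
red []
red2 []
green []
```

View pics/topz.png

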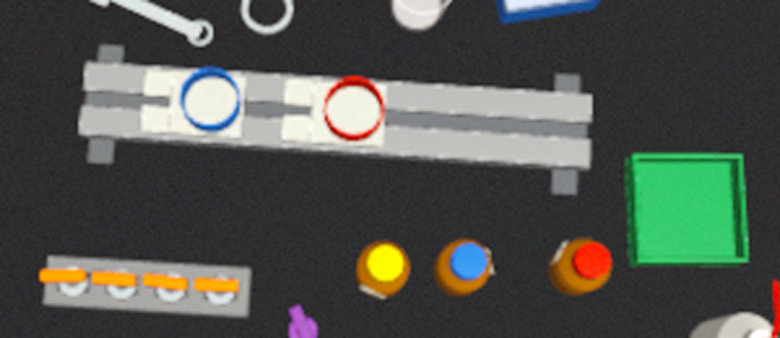

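The zoomed view confirms both notches face +y, with the slot line running from about (82,98) to (590,130) in zoom pixels. I now convert these to world positions.

Run:
```python
from h import *
np.set_printoptions(precision=4,suppress=True)
d=snap('top')
print('slot',plane(d,200+82/2.6,140+98/2.6,.03),plane(d,200+590/2.6,140+130/2.6,.03))
for p in [(85,62),(590,95),(80,133),(590,166)]: print('rail corner',plane(d,200+p[0]/2.6,140+p[1]/2.6,.03))
for p in [(142,100),(243,104),(283,111),(384,114)]: print('foot ends',plane(d,200+p[0]/2.6,140+p[1]/2.6,.038))
for c,s in blobs(mask(d,*C['orange']))[4:]: print('bar',plane(d,*c,.112))
for k in('yellow','blue','red'):
    for c,s in blobs(mask(d,*C[k])):
        if 230<c[1]<245: print(k,plane(d,*c,.112))
for k,y in(('blue',(160,195)),('red',(165,196))):
    m=mask(d,*C[k]); mm=np.zeros_like(m); mm[y[0]:y[1],260:350]=m[y[0]:y[1],260:350]
    (u,v),r=cv2.minEnclosingCircle(cv2.findNonZero(mm)); print('cup',k,u,v,r,plane(d,u,v,.076))
print('tray',plane(d,463.5,220,.03))
```

```text
slot [0.6428 0.2803 0.03  ] [ 0.5953 -0.3366  0.03  ]
rail corner [0.6884 0.2776 0.03  ]
rail corner [ 0.6388 -0.339   0.03  ]
rail corner [0.599  0.2817 0.03  ]
rail corner [ 0.551  -0.3343  0.03  ]
foot ends [0.6374 0.2056 0.038 ]
foot ends [0.6309 0.0827 0.038 ]
foot ends [0.6215 0.0342 0.038 ]
foot ends [ 0.6163 -0.0879  0.038 ]
bar [0.4175 0.2857 0.112 ]
bar [0.414  0.2263 0.112 ]
bar [0.4108 0.1697 0.112 ]
bar [0.4058 0.1121 0.112 ]
yellow [ 0.4282 -0.0794  0.112 ]
blue [ 0.4293 -0.1733  0.112 ]
red [ 0.4294 -0.3114  0.112 ]
cup blue 281.0 177.1458282470703 12.510951042175293 [0.6311 0.119  0.076 ]
cup red 336.0 181.0 12.369417190551758 [ 0.6168 -0.05    0.076 ]
tray [ 0.4987 -0.4445  0.03  ]
```

```bash
cat >> h.py <<'E'
def tcp():
    s=robot.sense(); x,y,z,w=s['orientation']; th=np.degrees(np.arctan2(2*(x*y+w*z),1-2*(y*y+z*z)))
    return np.array(s['eef_pos']),th,s
def go(x=None,y=None,z=None,th=None):
    p,t0,s=tcp(); tgt=[p[i] if v is None else v for i,v in enumerate((x,y,z))]
    th=t0 if th is None else th; a=np.radians(t0); D=np.array(tgt)-p
    print('now',p.round(4),round(t0,1),'shift mm',(1000*np.array([D[0]*np.cos(a)+D[1]*np.sin(a),D[0]*np.sin(a)-D[1]*np.cos(a),-D[2]])).round(1),'then spin',round((t0-th+180)%360-180,1))
E
python3 -m creep '[[[0.026,-0.0212,-0.008],0,-1],[[0.026,-0.0212,-0.008],0,-1],[[0.026,-0.0212,-0.008],0,-1],[[0.026,-0.0212,-0.008],0,-1],[[0.026,-0.0212,-0.008],0,-1],[[0.026,-0.0212,-0.008],0,-1],[[0.026,-0.0212,-0.008],0,-1],[[0.026,-0.0212,-0.008],0,-1],[[0.026,-0.0212,-0.008],0,-1],[[0.026,-0.0212,-0.008],0,-1],[[0.026,-0.0212,-0.008],0,-1],[[0.026,-0.0212,-0.008],0,-1]]'
python3 -m creep '[[[0.009,-0.027,0],0,-1],[[0.009,-0.027,0],0,-1],[[0.009,-0.027,0],0,-1],[[0.009,-0.027,0],0,-1],[[0.009,-0.027,0],0,-1],[[0.009,-0.027,0],0,-1],[[0.009,-0.027,0],0,-1],[[0.009,-0.027,0],0,-1],[[0.009,-0.027,0],0,-1],[[0.009,-0.027,0],0,-1],[[0.009,-0.027,0],0,-1],[[0.009,-0.027,0],0,-1],[[0.009,-0.027,0],0,-1],[[0.009,-0.027,0],0,-1]]'
python3 -m creep '[[[0,0,0],-7,-1],[[0,0,0],-7,-1],[[0,0,0],-7,-1],[[0,0,0],-7,-1],[[0,0,0],-7,-1],[[0,0,0],-7,-1],[[0,0,0],-7,-1],[[0,0,0],-7,-1],[[0,0,0],-7,-1],[[0,0,0],-7,-1],[[0,0,0],0,-1]]'
python3 - <<'E'
from h import *
go(.40,.2,.28,86)
d=snap('wrist','w1'); print(d['cam_to_world'],d['fx'])
for c,s in blobs(mask(d,*C['orange']),60): print(c,s,plane(d,*c,.112))
E
```

```text
t: 1.25
eef_pos: [0.3809, -0.1986, 0.3021]
orientation: [0.991, 0.136, 0.0, 0.0]
contact_force: [0.6, 0.7, -0.7]
opening: 0.093
finger_force: 0.0
t: 2.42
eef_pos: [0.3991, 0.1993, 0.3016]
orientation: [0.991, 0.137, 0.0, 0.0]
contact_force: [0.7, -0.2, -1.0]
opening: 0.0932
finger_force: 0.0
t: 3.33
eef_pos: [0.3993, 0.1977, 0.3015]
orientation: [0.732, 0.682, -0.0, -0.0]
contact_force: [-0.5, 0.4, -0.3]
opening: 0.0929
finger_force: 0.0
now [0.3993 0.1977 0.3015] 85.9 shift mm [ 2.3  0.6 21.5] then spin -0.1
[[ 9.97448104e-01  6.92117968e-02  1.75216237e-02  4.03154261e-01]
 [-7.13947677e-02  9.67828837e-01  2.41267754e-01  2.63830078e-01]
 [-2.59357961e-04 -2.41903016e-01  9.70300399e-01  4.80954952e-01]
 [ 0.00000000e+00  0.00000000e+00  0.00000000e+00  1.00000000e+00]] 299.81344582770487
[353.5, 332.2] [337, 321, 34, 22, 556] [ 0.42499846 -0.01860942  0.112     ]
```

View pics/w1.png

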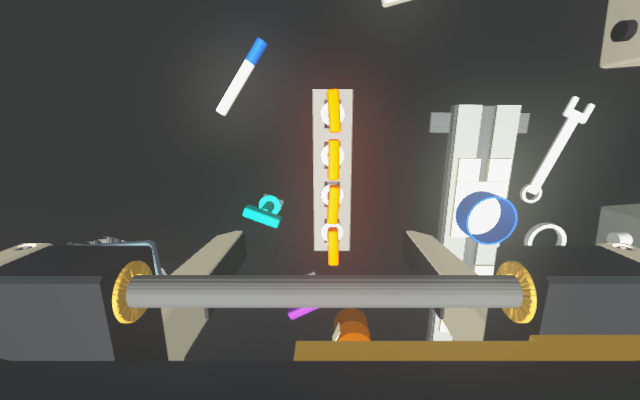

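The wrist image shows the four bars in the rack, at about (333,110), (333,160), (333,205) and (333,247). The blue stand and its notch are at (485,180). Next I measure the bars.

```bash
cat >> h.py <<'E'
OR=((8,120,120),(35,255,255))
def bars(d,z,roi=None,amin=120):
    m=mask(d,*OR)
    if roi: k=np.zeros_like(m); k[roi[1]:roi[3],roi[0]:roi[2]]=255; m&=k
    for c in cv2.findContours(m,cv2.RETR_EXTERNAL,cv2.CHAIN_APPROX_NONE)[0]:
        if cv2.contourArea(c)<amin: continue
        P=np.array([plane(d,*p[0],z)[:2] for p in c]).astype(np.float32)*1000
        (cx,cy),(w,h),a=cv2.minAreaRect(P)
        if w<h: a+=90
        print('bar',round(cx,1),round(cy,1),'size',round(w,1),round(h,1),'ang',round(a%180,1))
E
python3 - <<'E'
from h import *
d=snap('wrist'); bars(d,.112,(300,60,365,275))
d=snap('top');
E
```

```text
bar 404.6 113.4 size 53.4 14.7 ang 85.7
bar 407.8 170.8 size 51.1 13.7 ang 82.5
bar 412.4 226.9 size 48.7 13.3 ang 85.7
bar 415.9 284.1 size 49.8 13.4 ang 88.2
```

```bash
python3 - <<'E'
from h import *
go(.416,.284,.097,88)
E
python3 -m creep '[[[0.022,0.004,0],-2,-1],[[0.022,0.004,0],0,-1],[[0.022,0.004,0.02],0,-1],[[0.020,0.004,0.03],0,-1],[[0,0,0.03],0,-1],[[0,0,0.03],0,-1],[[0,0,0],0,-1]]'
python3 - <<'E'
from h import *
go(.416,.284,.097,88)
d=snap('wrist','w2'); bars(d,.112)
E
```

```text
now [0.3994 0.1977 0.3015] 85.5 shift mm [ 87.3   9.7 204.5] then spin -2.5
t: 4.07
eef_pos: [0.4158, 0.2817, 0.1858]
orientation: [0.722, 0.692, -0.005, -0.002]
contact_force: [-0.9, -0.3, 0.1]
opening: 0.0934
finger_force: 0.0
now [0.4158 0.2817 0.1858] 87.6 shift mm [ 2.3  0.1 88.8] then spin -0.4
bar 549.2 147.6 size 59.1 342.0 ang 178.1
bar 591.4 191.2 size 32.6 69.2 ang 104.0
bar 226.7 205.0 size 70.6 32.9 ang 71.1
bar 412.5 236.4 size 40.6 14.0 ang 85.3
bar 416.1 285.8 size 51.0 13.9 ang 88.0
```

```bash
python3 -m creep '[[[0.0035,0,0.03],0,-1],[[0,0,0.03],0,-1],[[0,0,0.0285],0,-1],[[0,0,0],0,0],[[0,0,0],0,1],[[0,0,0],0,1],[[0,0,0],0,1],[[0,0,0],0,1],[[0,0,0],0,1],[[0,0,0],0,1]]'
python3 -m creep '[[[0,0,-0.01],0,1],[[0,0,-0.02],0,1],[[0,0,-0.025],0,1],[[0,0,-0.025],0,1],[[0,0,0],0,1]]'
python3 - <<'E'
from h import *
go(.642,.235,.18,85.6)
d=snap('wrist','w3');bars(d,tcp()[0][2]+.015)
E
```

```text
t: 4.95
eef_pos: [0.4203, 0.2866, 0.1041]
orientation: [0.721, 0.693, 0.001, 0.0]
contact_force: [-0.7, 0.0, -0.3]
opening: 0.051
finger_force: 0.0
t: 5.37
eef_pos: [0.4226, 0.2876, 0.1888]
orientation: [0.721, 0.693, 0.004, 0.002]
contact_force: [0.3, 0.5, 0.3]
opening: 0.0176
finger_force: 0.0
now [0.4226 0.2876 0.1888] 87.7 shift mm [-43.8 221.3   8.8] then spin 2.1
bar 409.3 226.1 size 38.5 266.1 ang 177.2
bar 445.5 254.2 size 6.4 42.8 ang 90.6
bar 395.2 256.6 size 42.7 6.5 ang 84.7
bar 416.2 279.0 size 22.6 9.1 ang 87.4
bar 418.5 309.4 size 33.3 9.2 ang 87.7
```

View pics/w3.png

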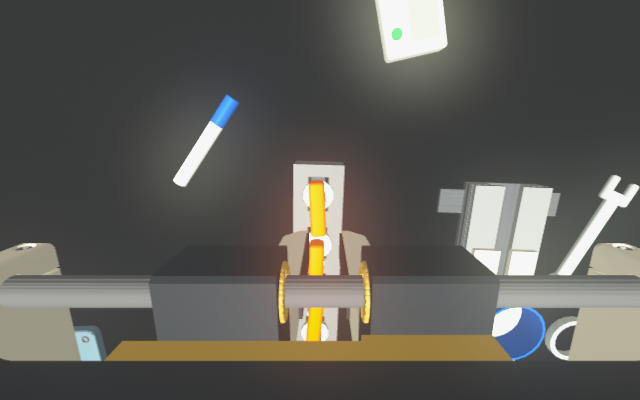

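The fingers close at only about 85 mm/s, so the lift came before the grip and the studs are still in the rack. I reopen to a part-way width, measure again and close for longer.

```bash
python3 -m creep '[[[0,0,0],0,-0.3],[[0,0,0],0,-0.3],[[0,0,0],0,-0.3],[[0,0,0],0,-0.3],[[0,0,0],0,-0.3],[[0,0,0],0,-0.3],[[0,0,0],0,-0.3],[[0,0,0],0,-0.3]]'
python3 - <<'E'
from h import *
p,t,s=tcp();print(s['opening'],s['orientation'],s['q'])
go(.416,.285,.097,88)
d=snap('wrist');bars(d,.112,(280,100,350,275))
E
```

```text
t: 6.08
eef_pos: [0.4197, 0.2864, 0.1829]
orientation: [0.721, 0.693, -0.0, -0.0]
contact_force: [-1.1, 0.1, 0.7]
opening: 0.0594
finger_force: 0.0
0.059410488522524514 [ 7.21219973e-01  6.92706084e-01 -1.56030517e-04 -8.06773807e-05] [3.78845005e-01 2.00678036e-01 1.66796511e+00 3.33236959e-05
 1.27329937e+00 4.19162694e-01]
now [0.4197 0.2864 0.1829] 87.7 shift mm [-1.5 -3.7 85.9] then spin -0.3
bar 413.0 240.6 size 33.1 13.5 ang 87.1
bar 416.3 286.2 size 50.9 13.8 ang 87.9
```

```bash
python3 -m creep '[[[-0.001,-0.0035,0.014],0,-0.3],[[0,0,0.018],0,-0.3],[[0,0,0.018],0,-0.3],[[0,0,0.018],0,-0.3],[[0,0,0.018],0,-0.3],[[0,0,0],0,-0.3],[[0,0,0],0,1],[[0,0,0],0,1],[[0,0,0],0,1],[[0,0,0],0,1],[[0,0,0],0,1],[[0,0,0],0,1],[[0,0,0],0,1],[[0,0,0],0,1],[[0,0,0],0,1],[[0,0,0],0,1]]'
python3 -m creep '[[[0,0,-0.01],0,1],[[0,0,-0.015],0,1],[[0,0,-0.015],0,1],[[0,0,-0.015],0,1],[[0,0,-0.015],0,1],[[0,0,-0.01],0,1],[[0,0,0],0,1],[[0,0,0],0,1],[[0,0,0],0,1]]'
python3 - <<'E'
from h import *
go(.642,.24,.18,85.6)
E
```

```text
t: 7.47
eef_pos: [0.4165, 0.2856, 0.0973]
orientation: [0.721, 0.693, 0.0, 0.0]
contact_force: [0.5, -0.2, 1.4]
opening: 0.0128
finger_force: 29.9
t: 8.22
eef_pos: [0.4156, 0.2853, 0.1763]
orientation: [0.721, 0.693, -0.001, -0.0]
contact_force: [0.3, 0.0, -1.6]
opening: 0.0124
finger_force: 29.9
now [0.4156 0.2853 0.1763] 87.7 shift mm [-36.1 228.   -3.7] then spin 2.1
```

```bash
python3 -m creep '[[[0,0,0],2.1,1],[[-0.002,0.012,0],0,1],[[-0.004,0.024,0],0,1],[[-0.004,0.024,0],0,1],[[-0.004,0.024,0],0,1],[[-0.004,0.024,0],0,1],[[-0.004,0.024,0],0,1],[[-0.004,0.024,0],0,1],[[-0.004,0.024,0],0,1],[[-0.004,0.024,0],0,1],[[-0.002,0.014,0],0,1],[[0,0.010,0],0,1],[[0,0,0],0,1],[[0,0,0],0,1],[[0,0,0],0,1],[[0,0,0],0,1]]'
python3 - <<'E'
from h import *
go(.642,.24,.18,85.6)
d=snap('wrist','w4')
cv2.imwrite('pics/w4z.png',cv2.resize(d['image'][100:270,220:420],None,fx=3.5,fy=3.5,interpolation=cv2.INTER_CUBIC))
E
```

```text
t: 9.55
eef_pos: [0.64, 0.2322, 0.1768]
orientation: [0.734, 0.68, -0.0, -0.0]
contact_force: [-0.1, -0.7, -2.0]
opening: 0.0124
finger_force: 29.9
now [0.64   0.2322 0.1768] 85.6 shift mm [ 7.9  1.4 -3.2] then spin 0.0
```

View pics/w4z.png

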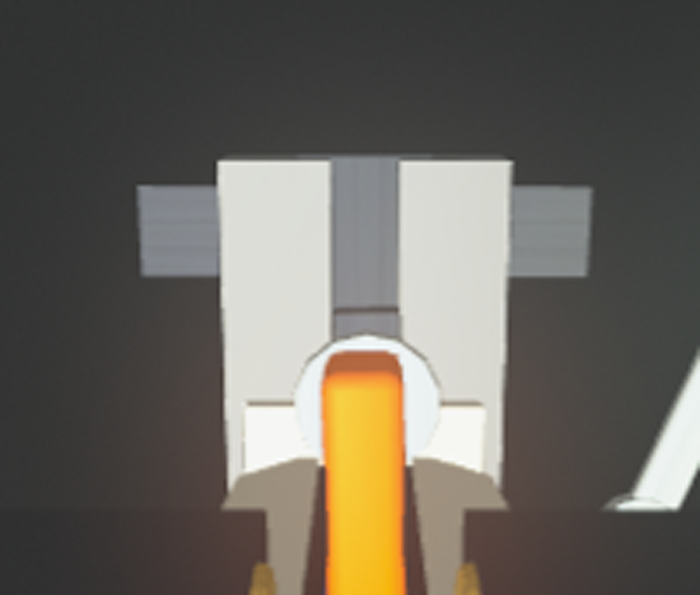

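The stud is held squarely: the bar is at zoom x=365, the slot mouth runs from 331 to 400 and the foot's notched edge is at y=403. Next I work out the slot line, the foot end and the offset from the tool.

```bash
cat >> h.py <<'E'
def slot(d,rows,z=.03,c0=323,w=40):
    """edges of the dark slot along image rows, sub-pixel by gradient peaks"""
    g=cv2.GaussianBlur(cv2.cvtColor(d['image'],cv2.COLOR_BGR2GRAY),(3,3),0).astype(float); out=[]
    for v in rows:
        gr=np.diff(g[v,c0-w:c0+w]); k=np.argmin(gr); j=np.argmax(gr)
        a,b=[c0-w+.5+(np.average(np.arange(i-2,i+3),weights=np.abs(gr[i-2:i+3])+1e-6)) for i in(k,j)]
        A,B=plane(d,a,v,z),plane(d,b,v,z); out.append([a,b,*((A+B)/2)[:2],np.hypot(*(A-B)[:2])])
    return np.array(out)
E
python3 - <<'E'
from h import *
np.set_printoptions(precision=4,suppress=True)
d=snap('wrist'); o=slot(d,range(150,184,4)); print(o)
f=np.polyfit(o[:,3],o[:,2],1); print('slot x at y=.24',np.polyval(f,.24),'slope deg',np.degrees(np.arctan(f[0])),'at tcp y',np.polyval(f,tcp()[0][1]))
print('foot end',plane(d,220+365/3.5,100+403/3.5,.038), plane(d,220+265/3.5,100+403/3.5,.038))
p,t,s=tcp(); zh=p[2]-.0573-.020
print('head centre line at its end',plane(d,220+367/3.5,100+322/3.5,zh), 'axis',p)
print('bar far end',plane(d,220+364/3.5,100+352/3.5,p[2]+.0147),'expected end y ~',p[1]+.025)
E
```

```text
Traceback (most recent call last):
  File "h.py", line 44, in slot
    a,b=[c0-w+.5+(np.average(np.arange(i-2,i+3),weights=np.abs(gr[i-2:i+3])+1e-6)) for i in(k,j)]
                  ~~~~~~~~~~^^^^^^^^^^^^^^^^^^^^^^^^^^^^^^^^^^^^^^^^^^^^^^^^^^^^^
TypeError: Axis must be specified when shapes of a and weights differ.
```

Window was too wide (it reached the rail's outer edges); narrow it.

```bash
sed -i 's/w=40/w=25/' h.py
python3 - <<'E'
from h import *
np.set_printoptions(precision=4,suppress=True)
d=snap('wrist'); o=slot(d,range(150,184,4)); print(o)
f=np.polyfit(o[:,3],o[:,2],1); print('slot x at y=.24',np.polyval(f,.24),'slope deg',np.degrees(np.arctan(f[0])),'at tcp y',np.polyval(f,tcp()[0][1]))
print('foot end',plane(d,220+365/3.5,100+403/3.5,.038), plane(d,220+265/3.5,100+403/3.5,.038))
p,t,s=tcp(); zh=p[2]-.0573-.020
print('head centre line at its end',plane(d,220+367/3.5,100+322/3.5,zh), 'axis',p)
print('bar far end',plane(d,220+364/3.5,100+352/3.5,p[2]+.0147),'expected end y ~',p[1]+.025)
E
```

```text
[[313.4157 333.575    0.6422   0.2765   0.0217]
 [313.6098 333.5875   0.642    0.2723   0.0215]
 [313.5732 333.525    0.6416   0.268    0.0216]
 [313.5854 333.462    0.6413   0.2637   0.0216]
 [313.6098 333.4103   0.6409   0.2594   0.0216]
 [313.6707 332.9416   0.6404   0.255    0.0211]
 [313.6975 332.9605   0.6401   0.2507   0.0211]
 [313.7593 333.0065   0.6398   0.2462   0.0212]
 [313.7875 332.9103   0.6394   0.2418   0.0211]]
slot x at y=.24 0.6392187496130033 slope deg 4.873586377270344 at tcp y 0.6385703196733711
foot end [0.6377 0.2061 0.038 ] [0.6062 0.2085 0.038 ]
head centre line at its end [0.6411 0.245  0.1001] axis [0.6403 0.2324 0.1774]
bar far end [0.6414 0.2593 0.1921] expected end y ~ 0.25739519914503894
```

```bash
python3 -m creep '[[[0,-0.0018,0],0.2,1],[[0,0,0.015],0,1],[[0,0,0.015],0,1],[[0,0,0.015],0,1],[[0,0,0.012],0,1],[[0,0,0],0,1],[[0,0,0],0,1],[[0,0,0],0,1]]'
python3 -m creep '[[[0,0,0.004],0,1],[[0,0,0.004],0,1],[[0,0,0.003],0,1],[[0,0,0],0,1],[[0,0,0],0,1]]'
python3 - <<'E'
from h import *
np.set_printoptions(precision=4,suppress=True)
go(None,None,.0968)
d=snap('wrist'); o=slot(d,range(90,160,6)); print(o[:,2:])
f=np.polyfit(o[:,3],o[:,2],1); p,t,s=tcp(); print(p,'slot x at tcp',np.polyval(f,p[1]),np.degrees(np.arctan(f[0])))
E
```

```text
t: 10.37
eef_pos: [0.6395, 0.2324, 0.121]
orientation: [0.735, 0.678, 0.001, 0.0]
contact_force: [-0.2, 0.4, -1.7]
opening: 0.0127
finger_force: 29.9
t: 10.78
eef_pos: [0.6388, 0.2321, 0.1088]
orientation: [0.735, 0.678, -0.0, -0.0]
contact_force: [-0.8, -0.6, -1.1]
opening: 0.0126
finger_force: 29.9
now [0.6388 0.2321 0.1088] 85.4 shift mm [ 0.  0. 12.] then spin 0.0Traceback (most recent call last):
  File "<stdin>", line 4, in <module>
  File "h.py", line 44, in slot
    a,b=[c0-w+.5+(np.average(np.arange(i-2,i+3),weights=np.abs(gr[i-2:i+3])+1e-6)) for i in(k,j)]
                  ~~~~~~~~~~^^^^^^^^^^^^^^^^^^^^^^^^^^^^^^^^^^^^^^^^^^^^^^^^^^^^^
    wgt = _weights_are_valid(weights=weights, a=a, axis=axis)
    raise TypeError(
        "Axis must be specified when shapes of a and weights "
        "differ.")
TypeError: Axis must be specified when shapes of a and weights differ.
```

```bash
python3 -m creep '[[[0,0,0.004],0,1],[[0,0,0.004],0,1],[[0,0,0.004],0,1],[[0,0,0],0,1],[[0,0,0],0,1],[[0,0,0],0,1]]'
python3 -m creep '[[[-0.006,0,0],0,1],[[-0.008,0,0],0,1],[[-0.008,0,0],0,1],[[-0.008,0,0],0,1],[[-0.007,0,0],0,1],[[0,0,0],0,1],[[0,0,0],0,1]]'
python3 -m creep '[[[-0.005,0,0],0,1],[[-0.005,0,0],0,1],[[-0.004,0,0],0,1],[[-0.004,0,0],0,1],[[-0.003,0,0],0,1],[[0,0,0],0,1],[[0,0,0],0,1]]'
python3 - <<'E'
from h import *
go(.635,.179,.0968)
snap('wrist','w5'); snap('top','t5')
E
```

```text
t: 11.33
eef_pos: [0.639, 0.2322, 0.097]
orientation: [0.735, 0.678, -0.0, -0.0]
contact_force: [0.3, -0.1, -1.2]
opening: 0.0125
finger_force: 29.9
t: 11.92
eef_pos: [0.6362, 0.1946, 0.0972]
orientation: [0.735, 0.678, 0.0, -0.0]
contact_force: [-0.9, -0.2, -1.4]
opening: 0.0125
finger_force: 29.9
t: 12.5
eef_pos: [0.6344, 0.1744, 0.0972]
orientation: [0.735, 0.678, 0.0, -0.0]
contact_force: [-0.9, 0.6, -0.7]
opening: 0.0127
finger_force: 29.9
now [0.6344 0.1744 0.0972] 85.4 shift mm [4.6 0.2 0.4] then spin 0.0
```

View pics/w5.png

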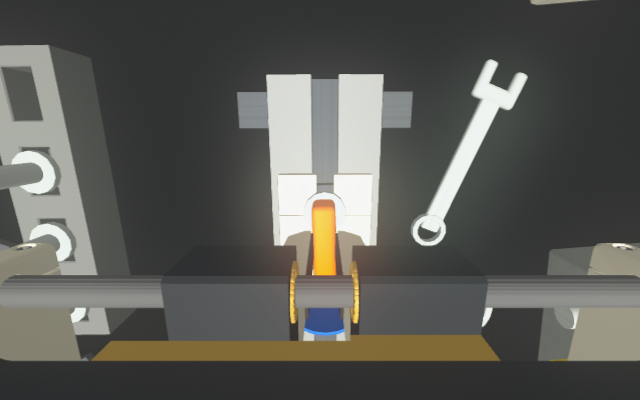

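The collar is in the notch with its far edge near (324,193), and the foot's end is at row ~174. I measure the offset between them.

```bash
cat > fe.py <<'E'
from h import *
import sys
def footend(d,cols,r0,r1):
    g=cv2.GaussianBlur(cv2.cvtColor(d['image'],cv2.COLOR_BGR2GRAY),(3,3),0).astype(float); P=[]
    for u in cols:
        gr=np.abs(np.diff(g[r0:r1,u])); i=np.argmax(gr); P.append([*plane(d,u,r0+i+.5,.038)[:2],r0+i+.5])
    return np.array(P)
E
python3 - <<'E'
from fe import *
np.set_printoptions(precision=4,suppress=True)
d=snap('wrist'); P=footend(d,list(range(285,308,4))+list(range(345,366,4)),165,186); print(P)
p,t,s=tcp(); print('collar far edge',plane(d,324,192.5,.0457),'tcp',p, 'bar end',plane(d,323,200,.112))
dd=snap('top'); 
cv2.imwrite('pics/x.png',cv2.resize(d['image'][150:250,270:380],None,fx=5,fy=5,interpolation=cv2.INTER_CUBIC))
E
```

```text
[[  0.6049   0.2079 174.5   ]
 [  0.6081   0.2076 174.5   ]
 [  0.6113   0.2074 174.5   ]
 [  0.6145   0.2071 174.5   ]
 [  0.6177   0.2069 174.5   ]
 [  0.6209   0.2066 174.5   ]
 [  0.6528   0.204  174.5   ]
 [  0.656    0.2037 174.5   ]
 [  0.6592   0.2035 174.5   ]
 [  0.6624   0.2032 174.5   ]
 [  0.6656   0.203  174.5   ]
 [  0.6688   0.2027 174.5   ]]
collar far edge [0.635  0.1923 0.0457] tcp [0.6344 0.1747 0.0971] bar end [0.6352 0.2019 0.112 ]
```

View pics/x.png

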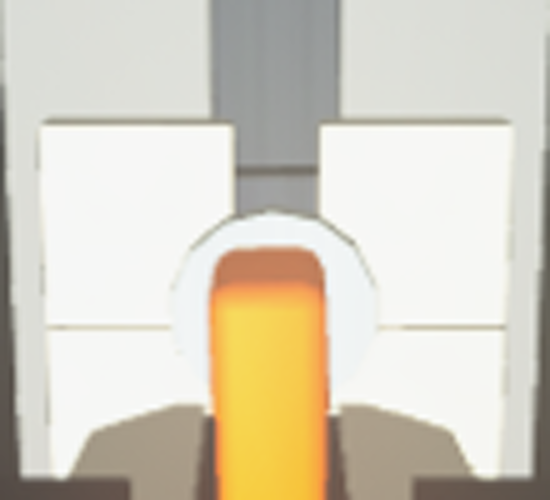

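Contact with the notch end agrees with the camera to about 1 mm. I back off 5.5 mm to the seat, give the quarter turn, set down and release.

```bash
python3 -m creep '[[[0.003,0,0],0,1],[[0.0025,0,0],0,1],[[0,0,0],0,1],[[0,0,0],6,1],[[0,0,0],7,1],[[0,0,0],7,1],[[0,0,0],7,1],[[0,0,0],7,1],[[0,0,0],7,1],[[0,0,0],7,1],[[0,0,0],7,1],[[0,0,0],7,1],[[0,0,0],7,1],[[0,0,0],7,1],[[0,0,0],7,1],[[0,0,0],7,1],[[0,0,0],0,1],[[0,0,0],0,1]]'
python3 - <<'E'
from h import *
go(.635,.180,.096,-4.6)
d=snap('wrist','w6');bars(d,.112,(260,100,380,270))
E
```

```text
t: 14.2
eef_pos: [0.6347, 0.1799, 0.0969]
orientation: [0.999, -0.038, -0.0, 0.0]
contact_force: [0.3, 0.9, -1.8]
opening: 0.0124
finger_force: 29.9
now [0.6347 0.1799 0.0969] -4.4 shift mm [ 0.3 -0.1  0.9] then spin 0.2
bar 640.1 179.3 size 13.2 41.9 ang 176.1
```

View pics/w6.png

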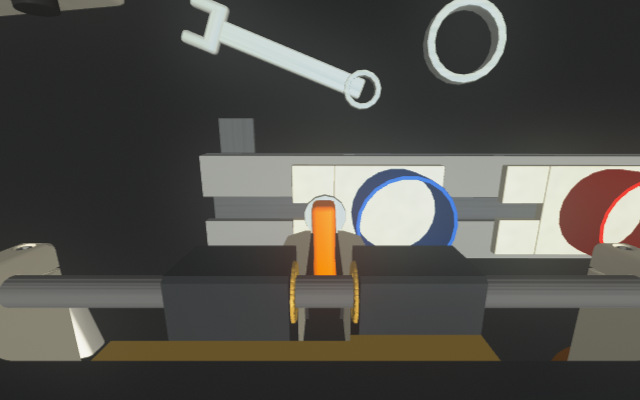

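```bash
python3 - <<'E'
from fe import *
d=snap('wrist'); 
for u,v in((502,205),(543,205),(292,205),(335,190)): print(plane(d,u,v,.038).round(4))
E
python3 -m creep '[[[0,0,0.001],0,1],[[0,0,0],0,1],[[0,0,0],0,0.2],[[0,0,0],0,-0.3],[[0,0,0],0,-0.3],[[0,0,0],0,-0.3],[[0,0,0],0,-0.3],[[0,0,0],0,-0.3],[[0,0,0],0,-0.3],[[0,0,0],0,-0.3],[[0,0,-0.015],0,-0.3],[[0,0,-0.02],0,-0.3],[[0,0,-0.02],0,-0.3],[[0,0,-0.015],0,-0.3],[[0,0,-0.01],0,-0.3],[[0,0,0],0,-0.3],[[0,0,0],0,-0.3],[[0,0,0],0,-0.3]]'
python3 - <<'E'
from h import *
go(.412,.228,.177,86)
d=snap('wrist');bars(d,.110,(260,100,420,270))
E
```

```text
[0.6286 0.0334 0.038 ]
[ 6.26e-01 -2.00e-04  3.80e-02]
[0.6419 0.2052 0.038 ]
[0.6516 0.1692 0.038 ]
t: 15.8
eef_pos: [0.6341, 0.1798, 0.1747]
orientation: [0.999, -0.04, -0.001, 0.0]
contact_force: [1.4, -0.3, -0.3]
opening: 0.0605
finger_force: 0.0
now [0.6341 0.1798 0.1747] -4.6 shift mm [-225.2  -30.2   -2.3] then spin -90.6
bar 634.3 178.7 size 13.8 50.7 ang 176.2
```

```bash
python3 -m creep '[[[-0.015,-0.002,0],0,-0.3],[[-0.025,-0.003,0],0,-0.3],[[-0.025,-0.003,0],0,-0.3],[[-0.025,-0.003,0],0,-0.3],[[-0.025,-0.003,0],0,-0.3],[[-0.025,-0.003,0],0,-0.3],[[-0.025,-0.004,0],0,-0.3],[[-0.025,-0.004,0],0,-0.3],[[-0.02,-0.003,0],0,-0.3],[[-0.015,-0.002,0],0,-0.3]]'
python3 -m creep '[[[0,0,0],-6.6,-0.3],[[0,0,0],-7,-0.3],[[0,0,0],-7,-0.3],[[0,0,0],-7,-0.3],[[0,0,0],-7,-0.3],[[0,0,0],-7,-0.3],[[0,0,0],-7,-0.3],[[0,0,0],-7,-0.3],[[0,0,0],-7,-0.3],[[0,0,0],-7,-0.3],[[0,0,0],-7,-0.3],[[0,0,0],-7,-0.3],[[0,0,0],-7,-0.3],[[0,0,0],0,-0.3],[[0,0,0],0,-0.3],[[0,0,0],0,-0.3]]'
python3 - <<'E'
from h import *
go(.4125,.227,.097,86)
d=snap('wrist');bars(d,.112,(270,100,370,275))
E
```

```text
t: 16.68
eef_pos: [0.4102, 0.228, 0.175]
orientation: [0.999, -0.04, -0.001, 0.0]
contact_force: [-1.1, -0.3, 0.7]
opening: 0.0607
finger_force: 0.0
t: 18.02
eef_pos: [0.4126, 0.2278, 0.1755]
orientation: [0.733, 0.681, -0.0, -0.0]
contact_force: [0.5, -0.7, 0.1]
opening: 0.0607
finger_force: 0.0
now [0.4126 0.2278 0.1755] 85.8 shift mm [-0.8 -0.  78.5] then spin -0.2
bar 409.9 184.1 size 30.7 13.6 ang 82.8
bar 411.8 228.2 size 50.5 13.4 ang 86.1
```

```bash
python3 -m creep '[[[0,0,0.014],0,-0.3],[[0,0,0.016],0,-0.3],[[0,0,0.016],0,-0.3],[[0,0,0.016],0,-0.3],[[0,0,0.0165],0,-0.3],[[0,0,0],0,-0.3],[[0,0,0],0,1],[[0,0,0],0,1],[[0,0,0],0,1],[[0,0,0],0,1],[[0,0,0],0,1],[[0,0,0],0,1],[[0,0,0],0,1],[[0,0,0],0,1],[[0,0,0],0,1],[[0,0,0],0,1]]'
python3 -m creep '[[[0,0,-0.01],0,1],[[0,0,-0.015],0,1],[[0,0,-0.015],0,1],[[0,0,-0.015],0,1],[[0,0,-0.015],0,1],[[0,0,-0.01],0,1],[[0,0,0],0,1],[[0,0,0],0,1],[[0,0,0],0,1]]'
python3 - <<'E'
from h import *
go(.625,.0585,.19,85.4)
E
```

```text
t: 19.4
eef_pos: [0.4131, 0.2279, 0.0977]
orientation: [0.731, 0.682, 0.0, 0.0]
contact_force: [-0.2, 0.7, 2.2]
opening: 0.0124
finger_force: 30.0
t: 20.15
eef_pos: [0.4123, 0.2277, 0.1769]
orientation: [0.731, 0.682, -0.001, -0.0]
contact_force: [-0.5, -0.5, -2.2]
opening: 0.012
finger_force: 30.0
now [0.4123 0.2277 0.1769] 86.0 shift mm [-153.9  224.   -13.1] then spin 0.6
```

```bash
python3 -m creep '[[[0,0,-0.008],0.6,1],[[-0.008,0.012,-0.005],0,1],[[-0.016,0.023,0],0,1],[[-0.016,0.023,0],0,1],[[-0.016,0.023,0],0,1],[[-0.016,0.024,0],0,1],[[-0.016,0.024,0],0,1],[[-0.016,0.024,0],0,1],[[-0.016,0.024,0],0,1],[[-0.016,0.023,0],0,1],[[-0.010,0.014,0],0,1],[[-0.008,0.010,0],0,1],[[0,0,0],0,1],[[0,0,0],0,1],[[0,0,0],0,1],[[0,0,0],0,1]]'
python3 - <<'E'
from fe import *
np.set_printoptions(precision=4,suppress=True)
go(.625,.0585,.19,85.4)
d=snap('wrist','w7'); cv2.imwrite('pics/w7z.png',cv2.resize(d['image'][60:270,220:430],None,fx=2.8,fy=2.8,interpolation=cv2.INTER_CUBIC))
E
```

```text
t: 21.48
eef_pos: [0.6229, 0.0573, 0.1907]
orientation: [0.735, 0.678, -0.0, -0.0]
contact_force: [0.2, 0.9, -1.8]
opening: 0.0118
finger_force: 30.0
now [0.6229 0.0573 0.1907] 85.4 shift mm [1.3 2.  0.7] then spin 0.0
```

View pics/w7z.png

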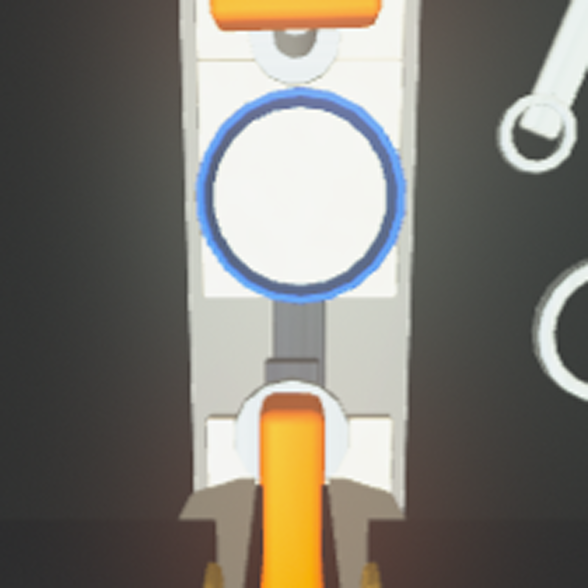

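The blue stud sits across the rail. The slot spans zoom x 274–325 at y=330. The red foot's end is at y=416 and the blue foot's near end at y=297.

Run:
```python
from fe import *
np.set_printoptions(precision=4,suppress=True)
d=snap('wrist'); o=slot(d,range(171,187,3),c0=327,w=17); print(o)
p,t,s=tcp(); print(p, 'slot x at tcp y',np.mean(o[:,2]-(o[:,3]-p[1])*.0805))
for v,u in((208.6,323),(166,325)): print(plane(d,u,v,.038))
zh=p[2]-.0577-.020; print('head end',plane(d,220+292/2.8,60+362/2.8,zh),'collar',plane(d,220+292/2.8,60+382/2.8,p[2]-.0517))
```

```text
[[316.7615 335.8788   0.6264   0.0768   0.0218]
 [316.7308 335.8529   0.6261   0.0734   0.0218]
 [316.7424 335.8881   0.6259   0.07     0.0219]
 [316.8077 335.8636   0.6257   0.0665   0.0219]
 [316.8231 335.8594   0.6254   0.063    0.0219]
 [316.8125 335.7727   0.6251   0.0595   0.0219]]
[0.6232 0.0574 0.1909] slot x at tcp y 0.6248949708278224
[0.6193 0.0351 0.038 ]
[0.6254 0.0836 0.038 ]
head end [0.6237 0.0724 0.1132] collar [0.6236 0.0718 0.1392]
```

```bash
python3 -m creep '[[[0.0028,0.0018,0],0,1],[[0,0,0.015],0,1],[[0,0,0.015],0,1],[[0,0,0.015],0,1],[[0,0,0.015],0,1],[[0,0,0.010],0,1],[[0,0,0],0,1],[[0,0,0],0,1],[[0,0,0.004],0,1],[[0,0,0.004],0,1],[[0,0,0.004],0,1],[[0,0,0],0,1],[[0,0,0],0,1]]'
python3 - <<'E'
from h import *
go(.625,.0594,.0972,85.4); print(tcp()[2]['contact_force'])
E
```

```text
t: 22.67
eef_pos: [0.6257, 0.059, 0.1084]
orientation: [0.735, 0.678, -0.0, -0.0]
contact_force: [0.5, -0.7, -1.5]
opening: 0.0122
finger_force: 30.0
now [0.6257 0.059  0.1084] 85.4 shift mm [ 0.4 -0.7 11.2] then spin -0.0
[ 0.48951552 -0.67373697 -1.4644921 ]
```

```bash
python3 -m creep '[[[0,0,0.004],0,1],[[0,0,0.004],0,1],[[0,0,0.003],0,1],[[0,0,0],0,1],[[0,0,0],0,1]]'
python3 -m creep '[[[-0.006,0,0],0,1],[[-0.008,0,0],0,1],[[-0.008,0,0],0,1],[[-0.008,0,0],0,1],[[-0.006,0,0],0,1],[[-0.004,0,0],0,1],[[-0.004,0,0],0,1],[[-0.004,0,0],0,1],[[-0.003,0,0],0,1],[[-0.003,0,0],0,1],[[0,0,0],0,1],[[0,0,0],0,1]]'
python3 - <<'E'
from fe import *
np.set_printoptions(precision=4,suppress=True)
d=snap('wrist','w8'); P=footend(d,list(range(285,308,4))+list(range(345,366,4)),162,190); print(P)
g=cv2.cvtColor(d['image'],cv2.COLOR_BGR2GRAY); print(tcp()[0],g[170:200,324])
E
```

```text
t: 23.08
eef_pos: [0.6256, 0.059, 0.0971]
orientation: [0.735, 0.678, -0.0, -0.0]
contact_force: [-0.2, -0.5, -1.8]
opening: 0.0119
finger_force: 30.0
t: 24.08
eef_pos: [0.6215, 0.0053, 0.0976]
orientation: [0.735, 0.678, 0.0, -0.0]
contact_force: [0.2, 0.1, -0.9]
opening: 0.0119
finger_force: 30.0
[[  0.5918   0.0368 176.5   ]
 [  0.595    0.0366 176.5   ]
 [  0.5982   0.0363 176.5   ]
 [  0.6014   0.0361 176.5   ]
 [  0.6046   0.0358 176.5   ]
 [  0.6078   0.0355 176.5   ]
 [  0.6399   0.0329 176.5   ]
 [  0.6431   0.0327 176.5   ]
 [  0.6463   0.0324 176.5   ]
 [  0.6495   0.0321 176.5   ]
 [  0.6527   0.0319 176.5   ]
 [  0.6559   0.0316 176.5   ]]
[0.6215 0.0054 0.0976] [119 120 120 119 120 120 120 120 120 121 120 121 120 121 121  94  81 110
 120 121 122 121 119 116 188 216 218 218 218 194]
```

```bash
python3 -m creep '[[[0.003,0,0],0,1],[[0.0025,0,0],0,1],[[0,0,0],0,1],[[0,0,0],6,1],[[0,0,0],7,1],[[0,0,0],7,1],[[0,0,0],7,1],[[0,0,0],7,1],[[0,0,0],7,1],[[0,0,0],7,1],[[0,0,0],7,1],[[0,0,0],7,1],[[0,0,0],7,1],[[0,0,0],7,1],[[0,0,0],7,1],[[0,0,0],7,1],[[0,0,0],0,1],[[0,0,0],0,1]]'
python3 -m creep '[[[0,0,0.001],0,1],[[0,0,0],0,1],[[0,0,0],0,0.2],[[0,0,0],0,-0.3],[[0,0,0],0,-0.3],[[0,0,0],0,-0.3],[[0,0,0],0,-0.3],[[0,0,0],0,-0.3],[[0,0,0],0,-0.3],[[0,0,0],0,-0.3],[[0,0,-0.015],0,-0.3],[[0,0,-0.02],0,-0.3],[[0,0,-0.02],0,-0.3],[[0,0,-0.025],0,-0.3],[[0,0,-0.025],0,-0.3],[[0,0,-0.02],0,-0.3],[[0,0,0],0,-0.3],[[0,0,0],0,-0.3],[[0,0,0],0,-0.3],[[0,0,0],0,-0.3]]'
python3 - <<'E'
from fe import *
go(None,None,.2)
d=snap('wrist','w9'); bars(d,.110)
cv2.imwrite('pics/w9z.png',cv2.resize(d['image'][60:290,100:560],None,fx=1.7,fy=1.7,interpolation=cv2.INTER_CUBIC))
E
```

```text
t: 25.63
eef_pos: [0.6219, 0.0108, 0.0975]
orientation: [0.999, -0.038, -0.0, 0.0]
contact_force: [0.3, 0.2, -0.8]
opening: 0.0116
finger_force: 30.0
t: 27.3
eef_pos: [0.621, 0.0108, 0.2197]
orientation: [0.999, -0.04, -0.002, -0.0]
contact_force: [0.4, 0.1, 0.4]
opening: 0.0605
finger_force: 0.0
now [0.621  0.0108 0.2197] -4.6 shift mm [ 0.  -0.  19.7] then spin 0.0
bar 465.6 -58.5 size 28.5 30.7 ang 175.4
bar 500.8 -123.3 size 65.8 16.3 ang 1.2
bar 527.1 156.1 size 25.4 74.8 ang 164.4
bar 620.5 10.3 size 14.1 50.7 ang 175.4
bar 633.8 173.9 size 21.8 50.8 ang 177.1
```

View pics/w9z.png

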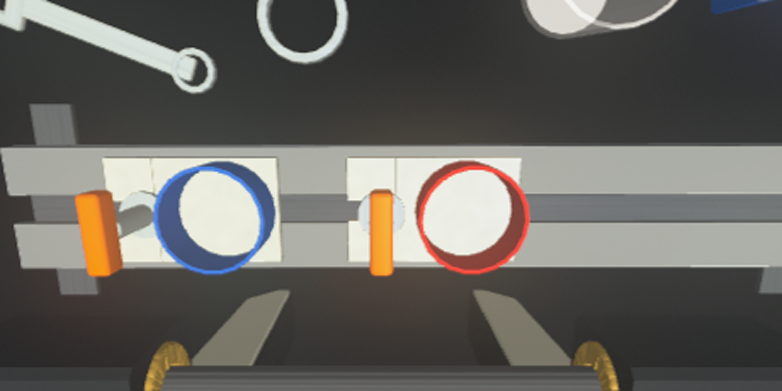

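Both studs are across the rail. The red one reads x≈36.9 mm in its foot, close to the ideal 37. I check the blue one from directly above.

```bash
python3 -m creep '[[[0.006,-0.02,0],0,-1],[[0.006,-0.027,0],0,-1],[[0.005,-0.027,0],0,-1],[[0,-0.027,0],0,-1],[[0,-0.027,0],0,-1],[[0,-0.025,0],0,-1],[[0,-0.017,0],0,-1],[[0,0,0],0,-1],[[0,0,0],0,-1],[[0,0,0],0,-1],[[0,0,0],0,-1]]'
python3 - <<'E'
from fe import *
np.set_printoptions(precision=4,suppress=True)
go(.635,.18)
d=snap('wrist','w10'); bars(d,.110,(250,80,420,270))
g=cv2.GaussianBlur(cv2.cvtColor(d['image'],cv2.COLOR_BGR2GRAY),(3,3),0).astype(float)
cv2.imwrite('pics/w10z.png',cv2.resize(d['image'][120:270,240:440],None,fx=4,fy=4,interpolation=cv2.INTER_CUBIC))
for v in range(150,200,6):
    gr=np.abs(np.diff(g[v,270:320])); print(v,[270+i for i in np.argsort(gr)[-4:]])
E
```

```text
t: 28.27
eef_pos: [0.6524, 0.1775, 0.221]
orientation: [0.999, -0.041, -0.0, 0.0]
contact_force: [0.3, 0.2, -0.4]
opening: 0.093
finger_force: 0.0
now [0.6524 0.1775 0.221 ] -4.7 shift mm [-17.6  -1.   -0. ] then spin 0.0
bar 633.9 178.6 size 13.5 51.6 ang 177.1
150 [np.int64(273), np.int64(276), np.int64(274), np.int64(275)]
156 [np.int64(277), np.int64(274), np.int64(276), np.int64(275)]
162 [np.int64(270), np.int64(304), np.int64(312), np.int64(318)]
168 [np.int64(299), np.int64(300), np.int64(302), np.int64(301)]
174 [np.int64(303), np.int64(300), np.int64(302), np.int64(301)]
180 [np.int64(300), np.int64(303), np.int64(302), np.int64(301)]
186 [np.int64(303), np.int64(300), np.int64(302), np.int64(301)]
192 [np.int64(315), np.int64(302), np.int64(316), np.int64(301)]
198 [np.int64(316), np.int64(315), np.int64(309), np.int64(310)]
```

View pics/w10z.png

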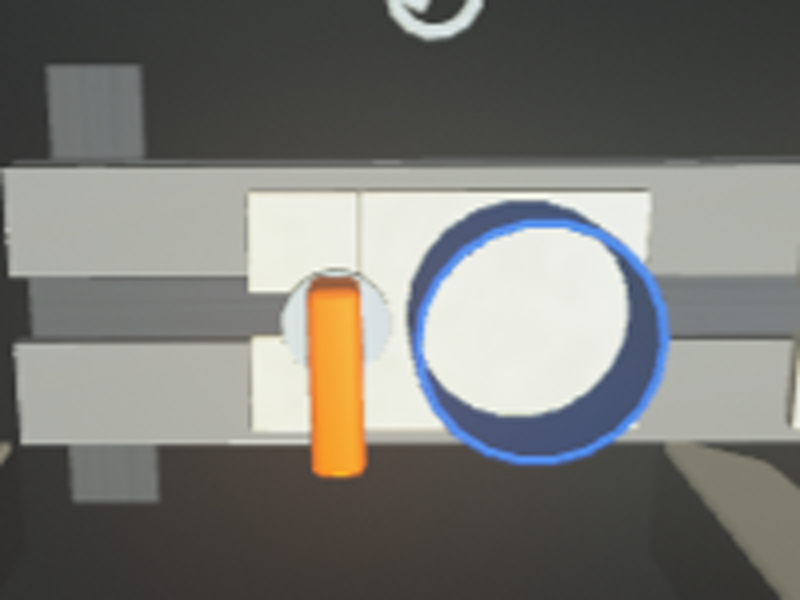

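The blue stud sits at about x=34.4 mm in its foot (foot end at col 249, seam at 359, collar 281–390), well within 7 mm of the seat. Now the bottles.

```bash
python3 -m creep '[[[0,0,-0.02],-7,-1],[[0,0,0],-7,-1],[[0,0,0],-7,-1],[[0,0,0],-7,-1],[[0,0,0],-7,-1],[[0,0,0],-7,-1],[[0,0,0],-7,-1],[[0,0,0],-7,-1],[[0,0,0],-7,-1],[[0,0,0],-7,-1],[[0,0,0],-7,-1],[[0,0,0],-7,-1],[[0,0,0],-6,-1],[[0,0,0],0,-1],[[0,0,0],0,-1]]'
python3 - <<'E'
from fe import *
np.set_printoptions(precision=4,suppress=True)
go(.429,-.173,.24,86)
d=snap('top')
for k in('yellow','blue','red'):
    for c,s in blobs(mask(d,*C[k])):
        if 215<c[1]<260 and s[4]>60 and 320<c[0]<460: print(k,c,s,plane(d,*c,.112))
E
```

```text
t: 29.57
eef_pos: [0.6527, 0.1778, 0.2417]
orientation: [0.736, 0.676, 0.0, 0.0]
contact_force: [-0.1, -0.4, 0.0]
opening: 0.0931
finger_force: 0.0
now [0.6527 0.1778 0.2417] 85.1 shift mm [-368.5 -193.1    1.7] then spin -0.9
yellow [347.7, 240.8] [341, 234, 14, 15, 165] [ 0.4282 -0.0797  0.112 ]
blue [379.8, 240.1] [374, 234, 13, 13, 139] [ 0.4293 -0.1733  0.112 ]
red [427.2, 239.6] [420, 233, 16, 14, 130] [ 0.4294 -0.3111  0.112 ]
```

```bash
python3 -m creep '[[[-0.014,-0.008,0],-0.9,-1],[[-0.024,-0.0125,0],0,-1],[[-0.03,-0.0155,0],0,-1],[[-0.03,-0.0155,0],0,-1],[[-0.03,-0.0155,0],0,-1],[[-0.03,-0.0155,0],0,-1],[[-0.03,-0.0155,0],0,-1],[[-0.03,-0.0155,0],0,-1],[[-0.03,-0.0155,0],0,-1],[[-0.03,-0.0155,0],0,-1],[[-0.03,-0.0155,0],0,-1],[[-0.03,-0.0155,0],0,-1],[[-0.02,-0.0105,0],0,-1],[[-0.01,-0.007,0],0,-1],[[0,0,0],0,-1],[[0,0,0],0,-1],[[0,0,0],0,-1]]'
cat > cap.py <<'E'
from h import *
import sys
def cap(k,z=.112):
    d=snap('wrist'); h=cv2.cvtColor(d['image'],cv2.COLOR_BGR2HSV)
    lo,hi={'blue':((100,110,60),(125,255,255)),'red':((0,150,100),(6,255,255)),'yellow':((22,150,120),(36,255,255))}[k]
    m=cv2.inRange(h,np.array(lo),np.array(hi)); m[275:]=0
    for c in cv2.findContours(m,cv2.RETR_EXTERNAL,cv2.CHAIN_APPROX_NONE)[0]:
        if cv2.contourArea(c)<250: continue
        P=np.array([plane(d,*p[0],z)[:2]*1000 for p in c],np.float32); (x,y),r=cv2.minEnclosingCircle(P)
        print(k,'centre mm',round(x,1),round(y,1),'r',round(r,1),'rows',c[:,0,1].min(),c[:,0,1].max())
E
python3 - <<'E'
from cap import *
go(.429,-.173,.096,86); cap('blue')
E
```

```text
t: 31.03
eef_pos: [0.4362, -0.1755, 0.2417]
orientation: [0.73, 0.683, 0.0, 0.0]
contact_force: [-0.6, -0.4, -0.2]
opening: 0.0931
finger_force: 0.0
now [ 0.4362 -0.1755  0.2417] 86.2 shift mm [  2.   -7.4 145.7] then spin 0.2
blue centre mm 705.4 -221.0 r 47.0 rows 195 245
blue centre mm 428.1 -173.5 r 21.1 rows 173 211
```

```bash
python3 -m creep '[[[0.0015,-0.0078,0.01],0,-1],[[0,0,0.025],0,-1],[[0,0,0.025],0,-1],[[0,0,0.025],0,-1],[[0,0,0.025],0,-1],[[0,0,0.02],0,-1],[[0,0,0.0157],0,-1],[[0,0,0],0,-1],[[0,0,0],0,1],[[0,0,0],0,1],[[0,0,0],0,1],[[0,0,0],0,1],[[0,0,0],0,1],[[0,0,0],0,1],[[0,0,0],0,1],[[0,0,0],0,1],[[0,0,0],0,1],[[0,0,0],0,1]]'
python3 -m creep '[[[0,0,-0.006],0,1],[[0,0,-0.015],0,1],[[0,0,-0.025],0,1],[[0,0,-0.03],0,1],[[0,0,-0.03],0,1],[[0,0,-0.02],0,1],[[0,0,-0.015],0,1],[[0,0,0],0,1],[[0,0,0],0,1],[[0,0,0],0,1]]'
python3 - <<'E'
from h import *
go(.631,.121,.235,85.4)
E
```

```text
t: 32.58
eef_pos: [0.4284, -0.174, 0.096]
orientation: [0.73, 0.684, 0.0, 0.0]
contact_force: [0.6, -0.7, 0.5]
opening: 0.0382
finger_force: 30.0
t: 33.42
eef_pos: [0.4274, -0.1733, 0.2356]
orientation: [0.73, 0.684, -0.0, -0.001]
contact_force: [-0.1, 0.5, -2.4]
opening: 0.0382
finger_force: 30.0
now [ 0.4274 -0.1733  0.2356] 86.3 shift mm [306.9 184.1   0.6] then spin 0.9
```

```bash
python3 -m creep '[[[0.006,0.006,0],0.8,1],[[0.014,0.012,0],0,1],[[0.02,0.017,0],0,1],[[0.02,0.017,0],0,1],[[0.024,0.02,0],0,1],[[0.024,0.02,0],0,1],[[0.024,0.02,0],0,1],[[0.024,0.02,0],0,1],[[0.024,0.018,0],0,1],[[0.024,0.016,0],0,1],[[0.02,0.010,0],0,1],[[0.012,0.004,0],0,1],[[0,0,0],0,1],[[0,0,0],0,1],[[0,0,0],0,1],[[0,0,0],0,1]]'
cat > cup.py <<'E'
from h import *
def cup(k,vmax,z=.076):
    d=snap('wrist',f'cup_{k}'); h=cv2.cvtColor(d['image'],cv2.COLOR_BGR2HSV)
    lo,hi={'blue':((100,110,60),(125,255,255)),'red':((0,120,100),(8,255,255))}[k]
    m=cv2.inRange(h,np.array(lo),np.array(hi)); m[vmax:]=0; m[:,:230]=0; m[:,420:]=0
    c=max(cv2.findContours(m,cv2.RETR_EXTERNAL,cv2.CHAIN_APPROX_NONE)[0],key=lambda c:cv2.boundingRect(c)[2]*cv2.boundingRect(c)[3])
    P=np.array([plane(d,*p[0],z)[:2]*1000 for p in c],np.float32); (x,y),r=cv2.minEnclosingCircle(P)
    print(k,'cup centre mm',round(x,1),round(y,1),'r',round(r,1),'bbox',cv2.boundingRect(c))
E
python3 - <<'E'
from cup import *
cup('blue',200); go(.6300,.1215,.19,85.4)
E
```

```text
t: 34.75
eef_pos: [0.6255, 0.0461, 0.2367]
orientation: [0.735, 0.678, -0.0, -0.0]
contact_force: [-0.9, -0.5, -2.0]
opening: 0.0386
finger_force: 30.0
blue cup centre mm 630.1 121.5 r 35.1 bbox (292, 86, 64, 67)
now [0.6256 0.0461 0.237 ] 85.4 shift mm [75.5 -1.7 47. ] then spin 0.0
```

```bash
python3 -m creep '[[[0.008,-0.0017,0],0,1],[[0.016,0,0],0,1],[[0.018,0,0],0,1],[[0.018,0,0],0,1],[[0.010,0,0],0,1],[[0.005,0,0],0,1],[[0,0,0],0,1],[[0,0,0],0,1],[[0,0,0],0,1],[[0,0,0.015],0,1],[[0,0,0.02],0,1],[[0,0,0.01],0,1],[[0,0,0],0,1],[[0,0,0],0,1],[[0,0,0],0,1]]'
python3 - <<'E'
from h import *
go(.6301,.1212,.135,85.4); print(tcp()[2]['contact_force'])
E
```

```text
t: 36.05
eef_pos: [0.631, 0.1219, 0.1928]
orientation: [0.735, 0.679, 0.0, 0.0]
contact_force: [-0.4, 0.8, -2.4]
opening: 0.0381
finger_force: 30.0
now [0.631  0.1219 0.1928] 85.5 shift mm [-0.8 -0.8 57.8] then spin 0.1
[-0.36381928  0.82746269 -2.3642365 ]
```

```bash
python3 -m creep '[[[-0.0007,-0.0008,0.006],0,1],[[0,0,0.01],0,1],[[0,0,0.01],0,1],[[0,0,0.008],0,1],[[0,0,0.006],0,1],[[0,0,0.006],0,1],[[0,0,0.005],0,1],[[0,0,0.004],0,1],[[0,0,0],0,1],[[0,0,0],0,1]]'
python3 - <<'E'
from h import *
go(.6301,.1212,.1345,85.4); print(tcp()[2]['contact_force'])
E
```

```text
t: 36.88
eef_pos: [0.6295, 0.1216, 0.1367]
orientation: [0.734, 0.679, -0.0, -0.0]
contact_force: [-0.6, 0.4, -1.2]
opening: 0.0382
finger_force: 30.0
now [0.6295 0.1216 0.1367] 85.5 shift mm [-0.4  0.6  2.2] then spin 0.1
[-0.55711476  0.39697179 -1.2103632 ]
```

```bash
python3 -m creep '[[[0,0,0.001],0,1],[[0,0,0.0012],0,1],[[0,0,0],0,1],[[0,0,0],0,-0.3],[[0,0,0],0,-0.8],[[0,0,0],0,-0.8],[[0,0,0],0,-0.8],[[0,0,0],0,-0.8],[[0,0,0],0,-0.8],[[0,0,0],0,-0.8],[[0,0,-0.01],0,-0.8],[[0,0,-0.02],0,-0.8],[[0,0,-0.025],0,-0.8],[[0,0,-0.025],0,-0.8],[[0,0,-0.02],0,-0.8],[[0,0,0],0,-0.8],[[0,0,0],0,-0.8],[[0,0,0],0,-0.8]]'
python3 - <<'E'
from cap import *
go(.429,-.311,.24,86); cap('blue',.15)
d=snap('top')
for k in('yellow','blue','red'):
    for c,s in blobs(mask(d,*C[k])):
        if 150<c[1]<260 and s[4]>60 and 240<c[0]<460: print(k,c,s,plane(d,*c,.112).round(4),plane(d,*c,.150).round(4))
E
```

```text
t: 38.38
eef_pos: [0.6291, 0.1216, 0.2341]
orientation: [0.734, 0.679, -0.0, -0.0]
contact_force: [-0.3, 0.3, 0.1]
opening: 0.0836
finger_force: 0.0
now [0.6291 0.1216 0.2341] 85.5 shift mm [-447.  -165.4   -5.9] then spin -0.5
blue centre mm 629.2 121.4 r 19.7 rows 184 225
yellow [357.5, 230.1] [351, 223, 14, 15, 163] [ 0.4594 -0.1091  0.112 ] [ 0.4542 -0.1061  0.15  ]
red [336.9, 172.4] [325, 169, 22, 12, 63] [ 0.6346 -0.0519  0.112 ] [ 0.6248 -0.0504  0.15  ]
red [427.2, 239.6] [420, 233, 16, 14, 134] [ 0.4294 -0.3111  0.112 ] [ 0.425  -0.3027  0.15  ]
```

The blue bottle is in its cup, with the cap reading (629,121). The yellow bottle has been knocked to about (0.459, −0.109), and the red one has not moved. Red is next.

```bash
python3 -m creep '[[[-0.012,-0.005,0],-0.5,-0.8],[[-0.025,-0.009,-0.005],0,-0.8],[[-0.03,-0.011,0],0,-0.8],[[-0.03,-0.011,0],0,-0.8],[[-0.03,-0.011,0],0,-0.8],[[-0.03,-0.011,0],0,-0.8],[[-0.03,-0.011,0],0,-0.8],[[-0.03,-0.011,0],0,-0.8],[[-0.03,-0.011,0],0,-0.8],[[-0.03,-0.011,0],0,-0.8],[[-0.03,-0.011,0],0,-0.8],[[-0.03,-0.011,0],0,-0.8],[[-0.03,-0.011,0],0,-0.8],[[-0.03,-0.011,0],0,-0.8],[[-0.025,-0.009,0],0,-0.8],[[-0.015,-0.006,0],0,-0.8],[[-0.010,-0.004,0],0,-0.8],[[0,0,0],0,-0.8],[[0,0,0],0,-0.8],[[0,0,0],0,-0.8]]'
python3 - <<'E'
from cap import *
go(.429,-.311,.096,86); cap('red')
E
```

```text
t: 40.15
eef_pos: [0.4338, -0.3116, 0.2393]
orientation: [0.731, 0.682, 0.0, -0.001]
contact_force: [-0.3, -0.4, -0.3]
opening: 0.084
finger_force: 0.0
now [ 0.4338 -0.3116  0.2393] 86.0 shift mm [  0.3  -4.9 143.3] then spin 0.0
red centre mm 427.3 -311.2 r 21.5 rows 174 214
```

```bash
python3 -m creep '[[[0.0005,-0.0055,0.01],0,-0.8],[[0,0,0.025],0,-0.8],[[0,0,0.025],0,-0.8],[[0,0,0.025],0,-0.8],[[0,0,0.025],0,-0.8],[[0,0,0.02],0,-0.8],[[0,0,0.0135],0,-0.8],[[0,0,0],0,-0.8],[[0,0,0],0,1],[[0,0,0],0,1],[[0,0,0],0,1],[[0,0,0],0,1],[[0,0,0],0,1],[[0,0,0],0,1],[[0,0,0],0,1],[[0,0,0],0,1],[[0,0,0],0,1],[[0,0,0],0,1]]'
python3 -m creep '[[[0,0,-0.006],0,1],[[0,0,-0.015],0,1],[[0,0,-0.025],0,1],[[0,0,-0.03],0,1],[[0,0,-0.03],0,1],[[0,0,-0.02],0,1],[[0,0,-0.015],0,1],[[0,0,0],0,1],[[0,0,0],0,1],[[0,0,0],0,1]]'
python3 - <<'E'
from h import *
go(.612,-.125,.236,85.4)
E
```

```text
t: 41.7
eef_pos: [0.4283, -0.312, 0.0964]
orientation: [0.731, 0.682, 0.0, 0.0]
contact_force: [0.6, 0.1, 2.0]
opening: 0.038
finger_force: 30.0
t: 42.53
eef_pos: [0.4274, -0.3111, 0.2356]
orientation: [0.731, 0.682, -0.0, -0.001]
contact_force: [-0.1, 0.1, -3.4]
opening: 0.0379
finger_force: 30.0
now [ 0.4274 -0.3111  0.2356] 86.0 shift mm [198.6 171.1  -0.4] then spin 0.6
```

```bash
python3 -m creep '[[[0.008,0.006,0],0.6,1],[[0.016,0.014,0],0,1],[[0.02,0.018,0],0,1],[[0.023,0.02,0],0,1],[[0.023,0.02,0],0,1],[[0.023,0.02,0],0,1],[[0.023,0.02,0],0,1],[[0.023,0.02,0],0,1],[[0.018,0.016,0],0,1],[[0.013,0.011,0],0,1],[[0.008,0.006,0],0,1],[[0,0,0],0,1],[[0,0,0],0,1],[[0,0,0],0,1],[[0,0,0],0,1]]'
python3 - <<'E'
from cup import *
cup('red',200); go(.6163,-.0495,.19,85.4)
E
```

```text
t: 43.78
eef_pos: [0.6135, -0.1292, 0.237]
orientation: [0.735, 0.678, -0.0, -0.0]
contact_force: [-0.7, -1.0, -3.5]
opening: 0.038
finger_force: 30.0
red cup centre mm 616.7 -49.6 r 35.3 bbox (290, 82, 64, 68)
now [ 0.6137 -0.1292  0.2372] 85.3 shift mm [79.7 -3.9 47.2] then spin -0.1
```

```bash
python3 -m creep '[[[0.008,-0.0018,0],0,1],[[0.016,-0.0018,0],0,1],[[0.018,0,0],0,1],[[0.018,0,0],0,1],[[0.013,0,0],0,1],[[0.006,0,0],0,1],[[0,0,0],0,1],[[0,0,0],0,1],[[0,0,0],0,1],[[0,0,0.015],0,1],[[0,0,0.02],0,1],[[0,0,0.01],0,1],[[0,0,0],0,1],[[0,0,0],0,1],[[0,0,0],0,1]]'
python3 - <<'E'
from h import *
go(.6165,-.0503,.135,85.4)
E
```

```text
t: 45.08
eef_pos: [0.6177, -0.0496, 0.1931]
orientation: [0.735, 0.678, 0.0, 0.001]
contact_force: [0.2, 0.9, -3.5]
opening: 0.0381
finger_force: 30.0
now [ 0.6177 -0.0496  0.1931] 85.4 shift mm [-0.7 -1.2 58.1] then spin -0.0
```

```bash
python3 -m creep '[[[-0.0007,-0.0010,0.006],0,1],[[0,0,0.01],0,1],[[0,0,0.01],0,1],[[0,0,0.008],0,1],[[0,0,0.006],0,1],[[0,0,0.006],0,1],[[0,0,0.005],0,1],[[0,0,0.005],0,1],[[0,0,0.0025],0,1],[[0,0,0],0,1],[[0,0,0],0,1],[[0,0,0],0,1]]'
python3 - <<'E'
from h import *
go(.6165,-.0503,.1347,85.4); print(tcp()[2]['contact_force'])
E
```

```text
t: 46.08
eef_pos: [0.6168, -0.0498, 0.1343]
orientation: [0.735, 0.678, 0.001, 0.001]
contact_force: [0.6, -0.6, 0.1]
opening: 0.0383
finger_force: 30.0
now [ 0.6168 -0.0498  0.1343] 85.4 shift mm [-0.5 -0.3 -0.4] then spin -0.0
[ 0.57908995 -0.60927198  0.13127965]
```

```bash
python3 -m creep '[[[0,0,0],0,-0.3],[[0,0,0],0,-0.8],[[0,0,0],0,-0.8],[[0,0,0],0,-0.8],[[0,0,0],0,-0.8],[[0,0,0],0,-0.8],[[0,0,0],0,-0.8],[[0,0,-0.01],0,-0.8],[[0,0,-0.02],0,-0.8],[[0,0,-0.025],0,-0.8],[[0,0,-0.025],0,-0.8],[[0,0,-0.02],0,-0.8],[[0,0,0],0,-0.8],[[0,0,0],0,-0.8],[[0,0,0],0,-0.8]]'
python3 - <<'E'
from cap import *
go(.459,-.109,.24,86); cap('red',.15)
d=snap('top')
for c,s in blobs(mask(d,*C['yellow'])):
    if 150<c[1]<260: print(c,s,plane(d,*c,.112).round(4))
for c,s in blobs(mask(d,*C['green']),500): print('tray',c,s,plane(d,*c,.03).round(4))
E
```

```text
t: 47.33
eef_pos: [0.6156, -0.0496, 0.2331]
orientation: [0.735, 0.678, -0.0, -0.0]
contact_force: [-0.5, -0.7, -0.7]
opening: 0.0838
finger_force: 0.0
now [ 0.6156 -0.0496  0.2331] 85.4 shift mm [ -71.8 -151.4   -6.9] then spin -0.6
red centre mm 615.7 -48.2 r 21.2 rows 180 225
[357.5, 230.1] [351, 223, 14, 15, 163] [ 0.4594 -0.1091  0.112 ]
tray [463.7, 220.2] [440, 198, 48, 45, 1995] [ 0.4981 -0.4451  0.03  ]
```

```bash
python3 -m creep '[[[-0.006,-0.012,-0.004],-0.6,-0.8],[[-0.012,-0.025,0],0,-0.8],[[-0.013,-0.03,0],0,-0.8],[[-0.014,-0.03,0],0,-0.8],[[-0.013,-0.027,0],0,-0.8],[[-0.009,-0.018,0],0,-0.8],[[-0.004,-0.008,0],0,-0.8],[[0,0,0],0,-0.8],[[0,0,0],0,-0.8],[[0,0,0],0,-0.8]]'
python3 - <<'E'
from cap import *
go(.4585,-.109,.096,86); cap('yellow')
E
```

```text
t: 48.27
eef_pos: [0.4624, -0.1097, 0.2374]
orientation: [0.731, 0.682, 0.0, -0.0]
contact_force: [0.1, 0.3, 0.0]
opening: 0.0838
finger_force: 0.0
now [ 0.4624 -0.1097  0.2374] 86.0 shift mm [  0.5  -4.  141.4] then spin -0.0
yellow centre mm 458.1 -108.3 r 21.5 rows 173 213
yellow centre mm 618.2 9.8 r 23.4 rows 52 65
```

```bash
python3 -m creep '[[[0.0012,-0.004,0.01],0,-0.8],[[0,0,0.025],0,-0.8],[[0,0,0.025],0,-0.8],[[0,0,0.025],0,-0.8],[[0,0,0.025],0,-0.8],[[0,0,0.02],0,-0.8],[[0,0,0.0115],0,-0.8],[[0,0,0],0,-0.8],[[0,0,0],0,1],[[0,0,0],0,1],[[0,0,0],0,1],[[0,0,0],0,1],[[0,0,0],0,1],[[0,0,0],0,1],[[0,0,0],0,1],[[0,0,0],0,1],[[0,0,0],0,1],[[0,0,0],0,1]]'
python3 -m creep '[[[0,0,-0.006],0,1],[[0,0,-0.015],0,1],[[0,0,-0.02],0,1],[[0,0,-0.025],0,1],[[0,0,-0.02],0,1],[[0,0,-0.015],0,1],[[0,0,0],0,1],[[0,0,0],0,1]]'
python3 - <<'E'
from h import *
go(.498,-.445,.2,86)
E
```

```text
t: 49.82
eef_pos: [0.4579, -0.1086, 0.0965]
orientation: [0.731, 0.682, 0.0, 0.0]
contact_force: [-0.3, 0.2, 2.1]
opening: 0.0382
finger_force: 30.0
t: 50.48
eef_pos: [0.4576, -0.1085, 0.1974]
orientation: [0.731, 0.682, 0.0, 0.0]
contact_force: [-0.4, -0.8, -1.8]
opening: 0.0384
finger_force: 30.0
now [ 0.4576 -0.1085  0.1974] 86.0 shift mm [-332.9   63.9   -2.6] then spin -0.0
```

```bash
python3 -m creep '[[[-0.01,0.002,0],0,1],[[-0.02,0.004,0],0,1],[[-0.025,0.005,0],0,1],[[-0.025,0.005,0],0,1],[[-0.025,0.005,0],0,1],[[-0.025,0.005,0],0,1],[[-0.025,0.005,0],0,1],[[-0.025,0.005,0],0,1],[[-0.025,0.005,0],0,1],[[-0.025,0.005,0],0,1],[[-0.025,0.005,0],0,1],[[-0.025,0.005,0],0,1],[[-0.025,0.004,0],0,1],[[-0.018,0.002,0],0,1],[[-0.01,0.001,0],0,1],[[0,0,0],0,1],[[0,0,0],0,1],[[0,0,0],0,1],[[0,0,0],0,1]]'
python3 - <<'E'
from h import *
go(.498,-.445,.102,86)
d=snap('wrist'); 
for c,s in blobs(mask(d,(45,100,40),(80,255,255)),300): print('tray',c,s,plane(d,*c,.03).round(4))
E
```

```text
t: 52.07
eef_pos: [0.4972, -0.4436, 0.1971]
orientation: [0.731, 0.682, 0.0, -0.0]
contact_force: [0.3, -0.1, -3.3]
opening: 0.0381
finger_force: 30.0
now [ 0.4972 -0.4436  0.1971] 86.1 shift mm [-1.3  0.9 95.1] then spin 0.1
tray [327.3, 167.8] [264, 130, 119, 105, 7302] [ 0.5017 -0.4213  0.03  ]
```

```bash
python3 -m creep '[[[0,0,0.01],0,1],[[0,0,0.02],0,1],[[0,0,0.02],0,1],[[0,0,0.015],0,1],[[0,0,0.01],0,1],[[0,0,0.008],0,1],[[0,0,0.006],0,1],[[0,0,0.004],0,1],[[0,0,0.002],0,1],[[0,0,0],0,1],[[0,0,0],0,1]]'
python3 -m creep '[[[0,0,0],0,-0.3],[[0,0,0],0,-0.8],[[0,0,0],0,-0.8],[[0,0,0],0,-0.8],[[0,0,0],0,-0.8],[[0,0,0],0,-0.8],[[0,0,0],0,-0.8],[[0,0,-0.01],0,-0.8],[[0,0,-0.02],0,-0.8],[[0,0,-0.025],0,-0.8],[[0,0,-0.03],0,-0.8],[[0,0,-0.03],0,-0.8],[[0,0,-0.03],0,-0.8],[[-0.02,-0.02,0],0,-0.8],[[-0.02,-0.03,0],0,-0.8],[[-0.02,-0.03,0],0,-0.8],[[-0.02,-0.03,0],0,-0.8],[[0,0,0],0,-0.8],[[0,0,0],0,-0.8],[[0,0,0],0,-0.8]]'
python3 - <<'E'
from h import *
d=snap('top'); cv2.imwrite('pics/end.png',cv2.resize(d['image'][100:300,190:510],None,fx=2.5,fy=2.5,interpolation=cv2.INTER_CUBIC))
bars(d,.110,(190,100,345,300),20)
for k in('yellow','blue','red'):
    for c,s in blobs(mask(d,*C[k])):
        if 160<c[1]<260: print(k,c,s,plane(d,*c,.15).round(4),plane(d,*c,.117).round(4))
E
```

```text
t: 53.03
eef_pos: [0.4973, -0.4454, 0.1028]
orientation: [0.731, 0.682, -0.0, 0.001]
contact_force: [0.2, -0.3, -2.7]
opening: 0.0384
finger_force: 30.0
t: 54.7
eef_pos: [0.3819, -0.5171, 0.2478]
orientation: [0.732, 0.682, 0.0, 0.0]
contact_force: [0.9, 0.5, -1.1]
opening: 0.0834
finger_force: 0.0
bar 406.3 109.6 size 47.0 11.7 ang 89.4
bar 409.3 168.0 size 49.0 14.4 ang 80.0
bar 611.7 -47.3 size 51.0 61.6 ang 178.8
bar 621.8 11.0 size 12.0 49.5 ang 179.4
bar 618.9 117.0 size 47.7 56.2 ang 104.7
bar 633.3 178.3 size 13.1 49.9 ang 175.6
bar 820.0 9.1 size 18.5 22.9 ang 179.4
yellow [471.9, 215.8] [464, 209, 16, 14, 177] [ 0.492  -0.4335  0.15  ] [ 0.4974 -0.4439  0.117 ]
blue [278.5, 171.2] [272, 164, 14, 15, 150] [0.6306 0.1205 0.15  ] [0.6393 0.1233 0.117 ]
blue [283.1, 186.6] [273, 181, 19, 9, 51] [0.5841 0.1069 0.15  ] [0.5917 0.1094 0.117 ]
red [336.7, 175.2] [331, 168, 12, 15, 144] [ 0.6163 -0.0497  0.15  ] [ 0.6247 -0.0509  0.117 ]
red [334.1, 190.3] [325, 185, 21, 9, 41] [ 0.5713 -0.0413  0.15  ] [ 0.5786 -0.0424  0.117 ]
```

View pics/end.png

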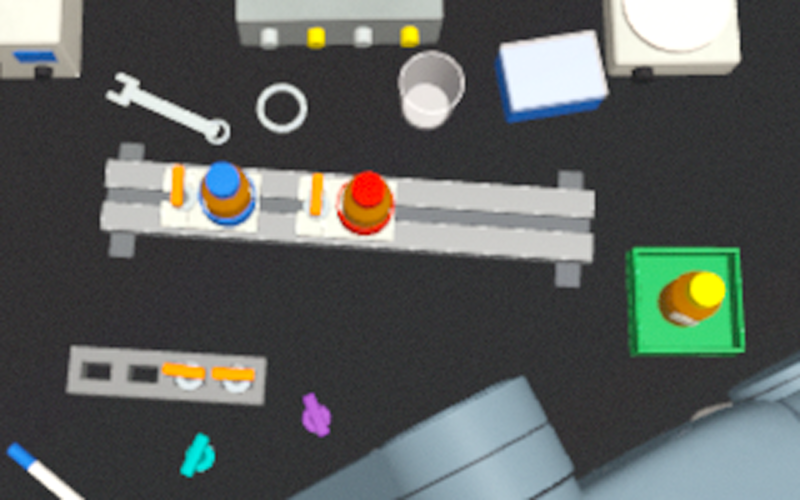

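The final view shows both studs across the rail at zoom (178,186) and (317,195). The blue and red bottles are in their cups, the yellow bottle is in the tray at (700,295), two spare studs are in the rack and the bystanders have not moved. I hand in.

```bash
python3 -c "
from station import robot
print(robot.finish_job())"
```

```text
the job is handed in; nothing more can be done
None
```

The job is handed in at about 55 s of the 210 s allowed: the last camera view shows both stands (red and blue) locked with a stud across the rail, their bottles in the matching cups, the yellow bottle upright in the tray and two spare studs in the rack; no verdict was returned.

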